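# Load the bowl-ring dispenser on a tapas bar

## Robot

A 6-joint arm with a two-finger parallel gripper is mounted at the origin on the work surface. World frame = base frame: x ahead of the robot, y to its left, z up, the work surface at z = 0. Lengths are in m, angles in rad, forces in N, time in s.
With the tool pointing down it reaches from about 0.35 to 0.775 m from the base axis. Payload 7.3 kg.
Tool frame: the origin (TCP) lies at the very end of the fingers, on their centre line; the grasp point (between the pads) lies 19 mm behind it; z points along the fingers, x is the direction in which the jaws open and shut, and the axes are right-handed (so a half turn about z gives the same grasp; the last joint's range is limited). The gripper opens to 92 mm and grips with 3 to 60 N. Pads are 19 mm wide; open, the fingers measure 130 mm over their backs; the gripper's body (75 mm by 190 mm) begins 47 mm behind the grasp point.
Start: joints at [-1.464, 0.342, 1.524, -0, 1.275, -0.146], TCP at [0.131, -0.508, 0.187] pointing down, gripper open.
Joint ranges: [-2.53, 2.53], [-0.77, 2.02], [0.04, 2.7], [-1, 4.14], [0.28, 2.66], [-3.11, 3.11]. Speed limits (rad/s): [2.57, 2.57, 3.14, 3.14, 3.14, 3.14].

## Interface

Orientations are given as [roll, pitch, yaw] about the fixed x, y, z axes, in that order (R = Rz(yaw) Ry(pitch) Rx(roll)).
In Python, from cell import observe, read_camera, camera_params, hand_in gives the robot as it stands.
- The arm moves only by the tool apply_moves, never from a script. Its argument "increments" is a list of rows, each an object with "grip": the opening, from 0 (shut) to 1 (fully open); "linear": the shift along the world's x, y, z in mm, a list of three; "turn": the turn, a rotation vector about the world's x, y, z in units of 6 degrees (1.0 is 6 degrees), a list of three. A call has 1 to 10 rows; each row is the pose to reach, as a shift and turn from the pose commanded when the call began; what a row does not reach only later rows make up. A row lasts 1/10 s, in which the tool goes at most 50 mm and 8.59 degrees, less where a joint would pass 70% of its speed; a pose out of reach is approached as far as the arm can. A call with a gripper value outside its range is refused whole. The fingers move at their own pace and stop on an object; "grip_force" is the grip in N (left out, the last holds). Time passes only in rows, so rows that repeat a pose let the fingers close. It gives the time, the measured TCP pose, the force and the opening at its end, in the units of the state.
- observe(): the state, without advancing time (a new reading comes with each control period).
- read_camera(name): name is "scene" or "top"; returns the picture (400x640x3 uint8, red, green, blue); there is no depth.
- camera_params(name): a dict with "camera_matrix" (3x3 intrinsics, pixels), "world_to_cam" (4x4, takes a point from world to camera coordinates). Camera axes: x right, y up, looking along -z (the intrinsics and any distortion apply to the point x, -y, -z); pixel columns grow to the right and rows downward; lengths in m; the calibration is good to about 2 mm. A picture is of the moment at which its call begins. camera_params takes no time and is no camera call.
- hand_in(): hands the job in, once; it reports no verdict.
The state is a dict: "time": time; "qpos": joint angles; "qvel": joint speeds; "joint_efforts": joint torques, N m; "tool_pos": TCP position; "tool_rot": TCP orientation; "contact_force": force on the tool from outside, world axes, zero at the start; "torque": the same for the moment, N m; "opening": finger opening in m.
Only numpy, scipy, OpenCV 4.12 (cv2) and the standard library are available. Lean on these libraries where they do the work, as an engineer would, in place of code of your own. Each camera call takes 0.05 s, during which the arm holds its last target.

## Task

Put all three flat slate rings away in the steel tube sunk in the wooden serving board: slide them across the board, never lifting them off it, so that each drops flat into the tube on top of the one before, pressing the column down as needed. At the end the three rings form one column, pressed fully home with the tube's lift plate at the bottom of its travel. Leave the glass, the sachet box and the sauce bottle where they stand.

Things in the scene. Friction and masses are not known exactly. Their poses are not given: they have to be found in the camera images.
- well (a point): centre of the mouth of the upright steel tube, flush with the board's top (55 mm above the counter). Bore 87 mm, sharp rim, 96 mm outside. Axes are the board's (z up). The tube's floor is a round aluminium lift plate with its top 14 to 22 mm below the mouth at the start and 34 mm below at the bottom of its travel
- board: fixed wooden serving board, 300 mm (its x) by 400 mm (its y), 55 mm high; origin at the centre of its underside, z up; the tube's axis is 50 mm from it towards -x
- lift_plate (a joint): how far the lift plate is down: 0 (top 14 mm below the mouth) to 0.020 m (34 mm below, firm stop). A friction brake, no spring: it stays where it is left, takes about 8 N to start and 10 to 15 N to press down at 50 mm/s; the rings' weight does not move it
- ring_a_mid (a point): centre (half-way up, in the middle of the hole) of one of three identical dark slate rings: 84 mm outside, hole 46 mm, 10 mm thick, about 110 g, flat on the board at the start; z is its axis. Three in the tube make a column 30 mm high, 4 mm below the mouth when fully down. A ring drops in only if what is already in the tube lies below the mouth
- ring_b_mid (a point): same for the second ring. A ring slid over the mouth first dips its leading edge into the tube a little (up to about 10 mm) before it is centred and can hang tilted with its trailing edge on the rim; moved on towards the far wall it drops flat
- ring_c_mid (a point): same for the third ring
- glass: clear tumbler, 62 mm across, 72 mm high, standing on the board's far left corner; origin at the centre of its underside; leave alone
- sachet_box: wooden box of sachets, 130 mm (its x) by 120 mm by about 90 mm high, on the counter to the right of the board; origin at the centre of its underside; leave alone
- sauce: white sauce bottle, 60 mm across, 160 mm high, on the counter to the left of the board; origin at the centre of its underside; leave alone

How it is judged:
By the outcome, as a careful person would: the job done as asked, in the order asked, and still so for the second after the job is handed in, with the robot touching nothing.
It also fails if it takes over 72 s, if anything falls off the work surface, if the arm or the gripper's body presses on something with over 40 N, if the wrist force passes 120 N, or if a joint passes its speed limit or range.

## Working session

There is one attempt and no reset: what is moved stays moved. The work goes in short steps, Python scripts to look and compute and a tool call to move; the robot and the scene stay as the last step left them, time stands still between calls to the robot, and variables do not carry over. Pictures are saved under pics/ and viewed, and the job is handed in when it is done.

Besides the shell and the picture viewer there is one more tool, called after ">>>" by a JSON object that holds its "op" and its "data", one argument or row to a line. apply_moves: Moves the arm, as the interface text tells. Its arguments: {"type":"object","properties":{"increments":{"type":"array","items":{"type":"object","properties":{"grip":{"type":"number"},"linear":{"type":"array","items":{"type":"number"}},"turn":{"type":"array","items":{"type":"number"}}}}},"grip_force":{"type":"number"}},"required":["increments"]}

```bash
mkdir -p pics; ls; python3 - <<'E'
from cell import *
import cv2
for n in("scene","top"):
    cv2.imwrite(f"pics/{n}0.png",read_camera(n)[:,:,::-1]); p=camera_params(n); print(n,p)
print(observe())
E
```

```text
pics
scene {'camera_matrix': array([[444.13385946,   0.        , 316.63829529],
       [  0.        , 444.13385946, 197.8279334 ],
       [  0.        ,   0.        ,   1.        ]]), 'world_to_cam': array([[-0.85233114,  0.52299235, -0.00326169,  0.5076948 ],
       [-0.419886  , -0.68055186,  0.60045392,  0.21362255],
       [ 0.31181306,  0.51315511,  0.79965271, -1.32042685],
       [ 0.        ,  0.        ,  0.        ,  1.        ]])}
top {'camera_matrix': array([[368.17572516,   0.        , 325.48055949],
       [  0.        , 368.17572516, 199.04111713],
       [  0.        ,   0.        ,   1.        ]]), 'world_to_cam': array([[ 0.02779112, -0.99927165,  0.02615013, -0.00927915],
       [ 0.98532307,  0.03179211,  0.16771315, -0.6227221 ],
       [-0.16842236,  0.02110539,  0.98548895, -0.95519168],
       [ 0.        ,  0.        ,  0.        ,  1.        ]])}
{'time': 0.1, 'qpos': array([-1.46403165e+00,  3.42643009e-01,  1.52487618e+00, -2.55074390e-05,
        1.27538938e+00, -1.45995523e-01]), 'qvel': array([ 0.00045191, -0.00263897, -0.00350458, -0.00174712, -0.00012541,
       -0.00149113]), 'joint_efforts': array([ 2.43562783e-03, -4.32004344e+01, -2.44694299e+01,  7.21784472e-02,
        5.25608927e-02, -3.63082449e-05]), 'tool_pos': array([ 0.13126368, -0.50792053,  0.18623551]), 'tool_rot': array([-3.14142535e+00,  1.30546658e-03, -1.31802857e+00]), 'contact_force': array([ 0.38815955,  0.67863197, -0.20871173]), 'torque': array([ 0.05700979, -0.01990546, -0.00847369]), 'opening': 0.09150969813123407}
```

View pics/scene0.png

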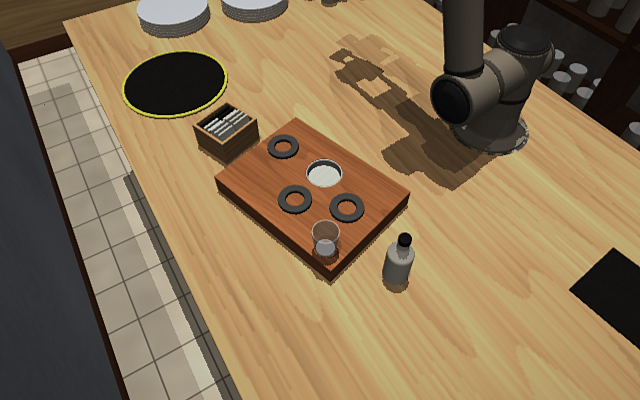

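View pics/top0.png

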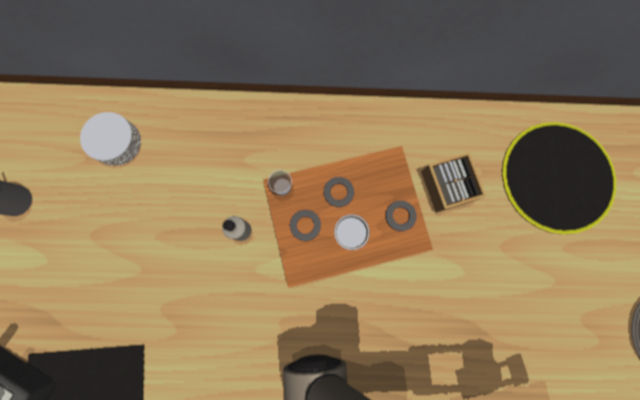

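The top view shows rings near (305,225), (338,192) and (401,216), the tube at (352,232) and the glass at (280,184). I'll enlarge it.

```bash
python3 - <<'E'
import cv2
im=cv2.imread("pics/top0.png")[135:295,220:490]
im=cv2.resize(im,None,fx=2.96,fy=2.96,interpolation=cv2.INTER_CUBIC);cv2.imwrite("pics/topc.png",im)
im=cv2.imread("pics/scene0.png")[100:300,190:430]
im=cv2.resize(im,None,fx=3,fy=3,interpolation=cv2.INTER_CUBIC);cv2.imwrite("pics/scenec.png",im)
E
cat > h.py <<'E'
import numpy as np,cv2
from cell import *
def unproj(n,uv,z):
    p=camera_params(n);K=p["camera_matrix"];T=p["world_to_cam"]
    uv=np.atleast_2d(uv).astype(float);R=T[:3,:3];c=-R.T@T[:3,3]
    d=np.c_[(uv[:,0]-K[0,2])/K[0,0],-(uv[:,1]-K[1,2])/K[1,1],-np.ones(len(uv))]@R
    return c+d*((z-c[2])/d[:,2])[:,None]
def proj(n,P):
    p=camera_params(n);K=p["camera_matrix"];T=p["world_to_cam"]
    q=np.atleast_2d(P)@T[:3,:3].T+T[:3,3]
    return np.c_[K[0,2]+K[0,0]*q[:,0]/-q[:,2],K[1,2]-K[1,1]*q[:,1]/-q[:,2]]
E
```

```text
(no output)
```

View pics/topc.png

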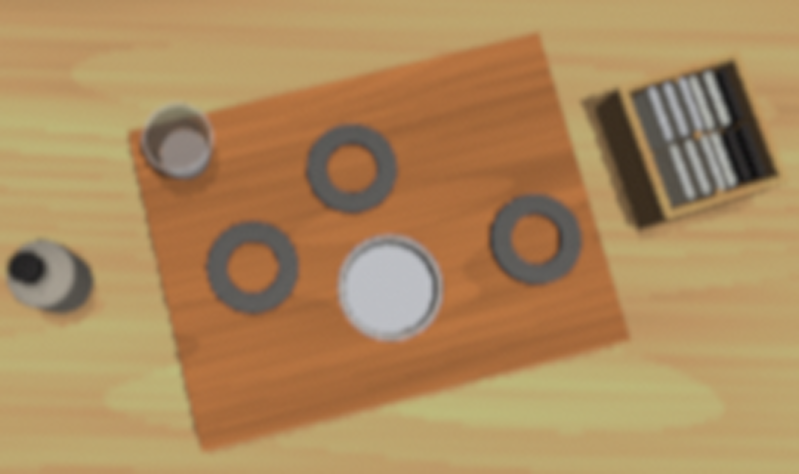

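View pics/scenec.png

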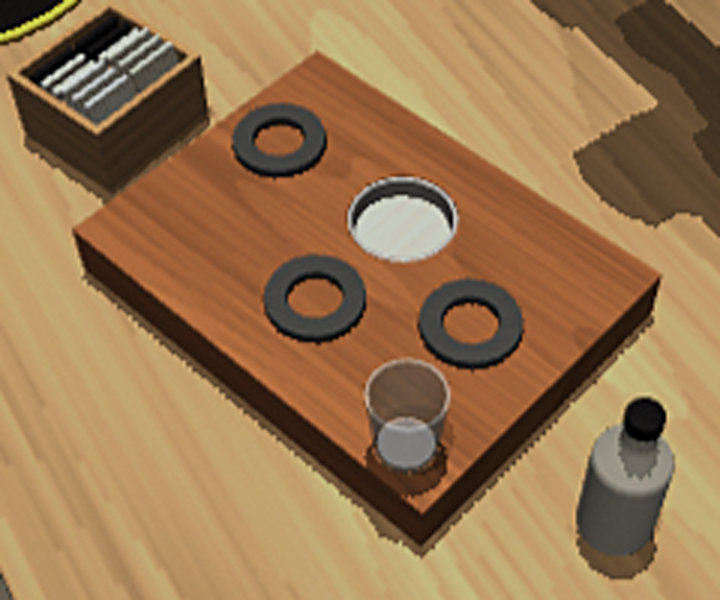

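In the top crop the board corners are (128,131), (540,33), (630,340), (205,452). The rings are at (252,267), (351,168), (536,239) and the tube is at (390,288). In the scene crop the rings are at (471,323), (315,298), (279,139) and the tube is at (403,220).

```bash
python3 - <<'E'
from h import *
o=np.array([220,135]);s=np.array([190,100])
T=lambda l,z:unproj("top",(np.array(l)+.5)/2.96-.5+o,z)
S=lambda l,z:unproj("scene",(np.array(l)+.5)/3-.5+s,z)
np.set_printoptions(precision=4,suppress=True)
c=T([(128,131),(540,33),(630,340),(205,452)],.055);print("corn top",c,c.mean(0))
c2=S([(425,513),(75,233),(318,52),(660,277)],.055);print("corn sc",c2,c2.mean(0))
for q in(c,c2):
    v=q[0]-q[1];w=q[3]-q[2];print(np.degrees(np.arctan2(v[1],v[0])),np.degrees(np.arctan2(w[1],w[0])),[np.linalg.norm(q[i]-q[i-1]) for i in range(4)])
r=T([(252,267),(351,168),(536,239)],.064);r2=S([(471,322),(315,297),(279,138)],.064)
print(r,r2)
print("well",T([(390,288)],.055),S([(403,219)],.055))
print("glass top rim",T([(178,142)],.127), "sauce", T([(27,268)],.160))
# fit of glass bottom/ box
print("box top corners",T([(583,100),(735,60),(778,175),(640,229)],.09))
E
```

```text
corn top [[ 0.6728  0.1827  0.055 ]
 [ 0.7813 -0.2021  0.055 ]
 [ 0.4939 -0.2821  0.055 ]
 [ 0.3848  0.0986  0.055 ]] [ 0.5832 -0.0507  0.055 ]
corn sc [[ 0.6702  0.1835  0.055 ]
 [ 0.7805 -0.196   0.055 ]
 [ 0.4934 -0.2807  0.055 ]
 [ 0.3871  0.1023  0.055 ]] [ 0.5828 -0.0477  0.055 ]
105.74884044991971 105.99262018531186 [np.float64(0.29999653473492127), np.float64(0.39976366842259287), np.float64(0.29829980325987326), np.float64(0.39608326635920676)]
106.20858767534025 105.5073109044692 [np.float64(0.29452425212932837), np.float64(0.3951886196394699), np.float64(0.2993893345927461), np.float64(0.3974870620243404)]
[[ 0.5491  0.0629  0.064 ]
 [ 0.6429 -0.0245  0.064 ]
 [ 0.5825 -0.1948  0.064 ]] [[ 0.5498  0.0634  0.064 ]
 [ 0.6436 -0.0237  0.064 ]
 [ 0.5828 -0.1941  0.064 ]]
well [[ 0.5346 -0.063   0.055 ]] [[ 0.5348 -0.0626  0.055 ]]
glass top rim [[0.6486 0.1284 0.127 ]] sauce [[0.5333 0.2416 0.16  ]]
box top corners [[ 0.7077 -0.2327  0.09  ]
 [ 0.7504 -0.3737  0.09  ]
 [ 0.6441 -0.4088  0.09  ]
 [ 0.591  -0.2822  0.09  ]]
```

>>> {"op": "apply_moves", "data": {
  "increments": [
    {"grip":1,"linear":[40,28,0]},
    {"grip":1,"linear":[80,55,0]},
    {"grip":1,"linear":[120,83,0]},
    {"grip":1,"linear":[160,111,0]},
    {"grip":1,"linear":[200,139,0]},
    {"grip":1,"linear":[240,166,0]},
    {"grip":1,"linear":[280,194,0]},
    {"grip":1,"linear":[320,222,0]},
    {"grip":1,"linear":[360,249,0]},
    {"grip":1,"linear":[400,277,0]}
  ],
  "grip_force": 6
}}

```text
schema error: expected keys grip, linear, turn
```

>>> {"op": "apply_moves", "data": {
  "increments": [
    {"grip":1,"linear":[40,28,0],"turn":[0,0,0]},
    {"grip":1,"linear":[80,55,0],"turn":[0,0,0]},
    {"grip":1,"linear":[120,83,0],"turn":[0,0,0]},
    {"grip":1,"linear":[160,111,0],"turn":[0,0,0]},
    {"grip":1,"linear":[200,139,0],"turn":[0,0,0]},
    {"grip":1,"linear":[240,166,0],"turn":[0,0,0]},
    {"grip":1,"linear":[280,194,0],"turn":[0,0,0]},
    {"grip":1,"linear":[320,222,0],"turn":[0,0,0]},
    {"grip":1,"linear":[360,249,0],"turn":[0,0,0]},
    {"grip":1,"linear":[400,277,0],"turn":[0,0,0]}
  ],
  "grip_force": 6
}}

```text
time: 1.1
tool_pos: [0.5326, -0.2298, 0.1865]
tool_rot: [3.141, 0.0, -1.318]
contact_force: [0.8, -0.8, 0.6]
opening: 0.0919
```

>>> {"op": "apply_moves", "data": {
  "increments": [
    {"grip":1,"linear":[30,20,0],"turn":[0,0,0]},
    {"grip":1,"linear":[51,36,-20],"turn":[0,0,0]},
    {"grip":1,"linear":[51,36,-60],"turn":[0,0,0]},
    {"grip":1,"linear":[51,36,-100],"turn":[0,0,0]},
    {"grip":1,"linear":[51,36,-107],"turn":[0,0,0]},
    {"grip":1,"linear":[51,36,-107],"turn":[0,0,0]}
  ]
}}

```text
time: 1.7
tool_pos: [0.5816, -0.195, 0.0788]
tool_rot: [3.139, 0.002, -1.318]
contact_force: [1.2, -0.4, 0.9]
opening: 0.092
```

```bash
cat >> h.py <<'E'
def snap(name,n,box,k):
    im=read_camera(n)[:,:,::-1]; cv2.imwrite(f"pics/{name}_full.png",im)
    x0,y0,x1,y1=box; im=cv2.resize(im[y0:y1,x0:x1],None,fx=k,fy=k,interpolation=cv2.INTER_CUBIC)
    cv2.imwrite(f"pics/{name}.png",im)
E
python3 - <<'E'
from h import *
snap("s1","scene",(190,100,430,280),3.3)
print(observe()["tool_pos"])
E
```

```text
[ 0.58278801 -0.19572803  0.08076317]
```

View pics/s1.png

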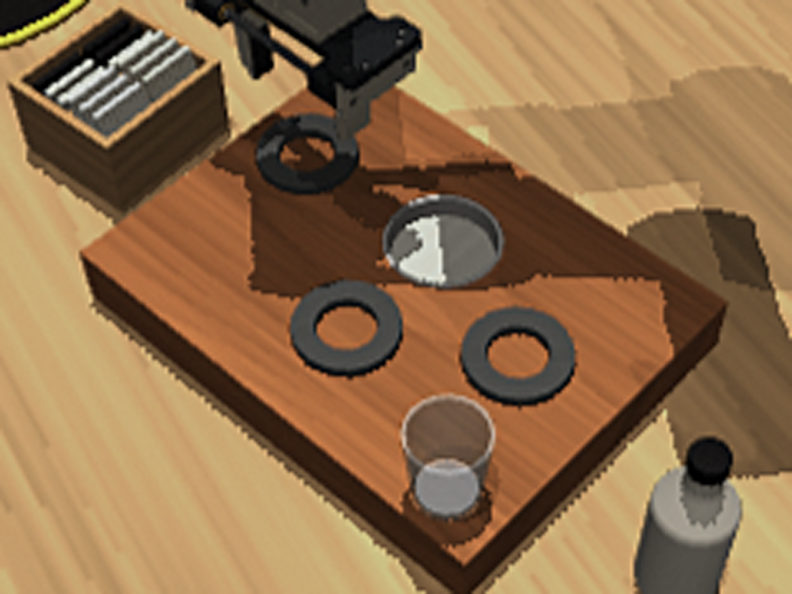

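```bash
python3 - <<'E'
from h import *
C=np.array([.5827,-.1950,.08]);j=np.array([np.cos(-1.318),np.sin(-1.318),0]);p=np.array([-j[1],j[0],0])
P=[C+s*a*j+t*p for s in(1,-1) for a in(.046,.065) for t in(-.0095,.0095)]
print((proj("scene",P)-[190,100])*3.3)
im=cv2.imread("pics/s1_full.png")[90:160,230:330]
cv2.imwrite("pics/s1z.png",cv2.resize(im,None,fx=7.5,fy=7.5,interpolation=cv2.INTER_CUBIC))
print((proj("scene",P)-[230,90])*7.5)
E
```

```text
[[273.9268952  101.84779041]
 [256.68745573 113.82631615]
 [258.26404854  90.51743517]
 [241.03225269 102.33906887]
 [352.80870992 158.91014963]
 [335.55235166 171.69465292]
 [369.75717226 171.1705071 ]
 [352.50187925 184.13163086]]
[[322.56112546 306.47225092]
 [283.38058121 333.69617308]
 [286.96374668 280.72144356]
 [247.80057429 307.58879288]
 [501.83797709 436.15943098]
 [462.61898105 465.21512027]
 [540.35720967 464.02387977]
 [501.14063467 493.48097923]]
```

View pics/s1z.png

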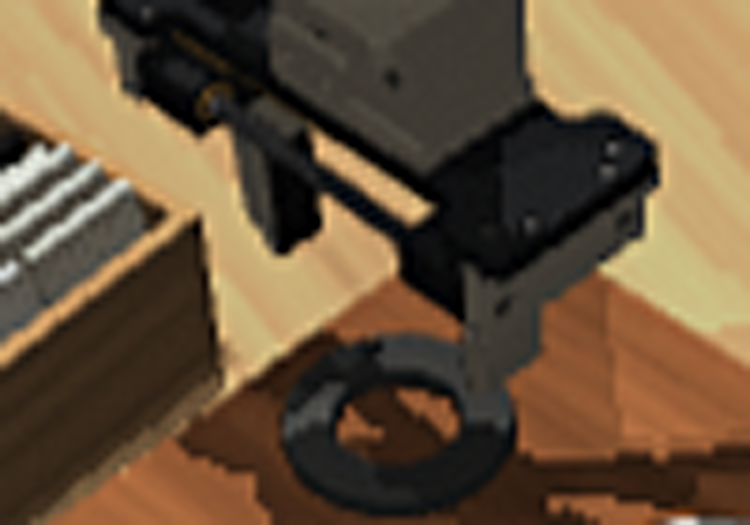

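```bash
python3 - <<'E'
from h import *
snap("t1","top",(340,160,470,255),6)
C=np.array([.5827,-.1950,.08]);j=np.array([np.cos(-1.318),np.sin(-1.318),0]);p=np.array([-j[1],j[0],0])
o=observe();print(o["tool_pos"],o["tool_rot"],o["contact_force"],o["time"])
P=[C+s*a*j+t*p for s in(1,-1) for a in(.046,.065) for t in(-.0095,.0095)]
print((proj("top",P)-[340,160])*6)
print((proj("top",[C+[0,0,.066]+s*.095*j+t*.0375*p for s in(1,-1) for t in (1,-1)])-[340,160])*6)
print((proj("scene",[C+[0,0,.066]+s*.095*j+t*.0375*p for s in(1,-1) for t in (1,-1)])-[230,90])*7.5)
E
```

```text
[ 0.58344672 -0.19608788  0.081845  ] [-3.13924010e+00 -2.01704414e-03 -1.31837546e+00] [ 0.50977115 -0.53936396  0.62242934] 1.8
[[478.24833696 325.70957493]
 [467.00128361 284.35639325]
 [519.2483217  316.37342611]
 [507.88995628 275.09862832]
 [278.30705244 371.23841108]
 [267.607155   329.50200078]
 [236.72015106 380.7082073 ]
 [226.1349623  338.89188277]]
[[604.65858994 171.53025366]
 [654.06449691 345.16814159]
 [165.94840335 269.79787431]
 [210.24778918 447.01434671]]
[[109.54754015 168.15165514]
 [271.62237531  63.38028556]
 [496.37119473 449.15351876]
 [658.82484492 328.53574839]]
```

View pics/t1.png

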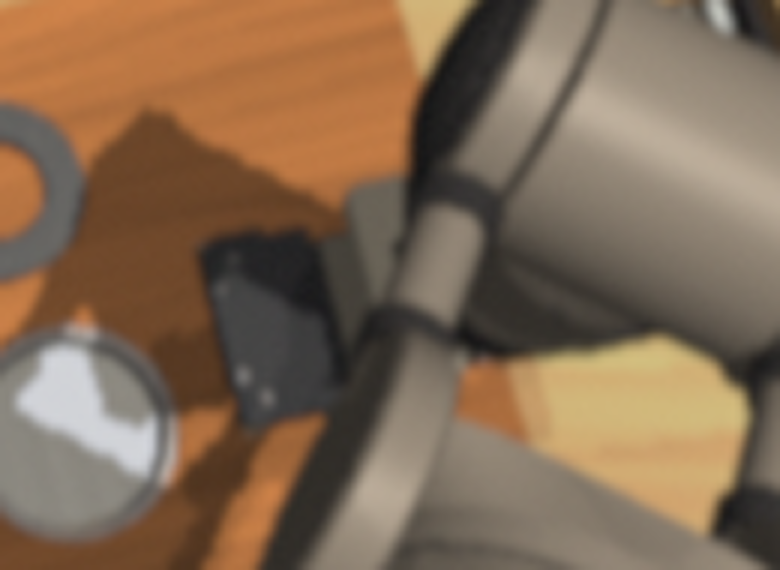

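View pics/s1_full.png

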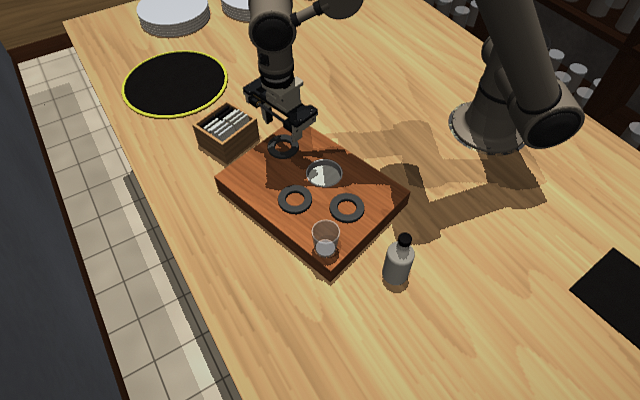

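```bash
python3 - <<'E'
from h import *
def ray(n,uv):
    a=unproj(n,uv,0.0)[0];b=unproj(n,uv,0.3)[0];d=(b-a)/np.linalg.norm(b-a);return a,d
def tri(s,t):
    a,d=ray("scene",np.array(s)/7.5+[230,90]);b,e=ray("top",np.array(t)/6+[340,160])
    M=np.c_[d,-e];k=np.linalg.lstsq(M,b-a,rcond=None)[0];p=a+k[0]*d;q=b+k[1]*e;return (p+q)/2,np.linalg.norm(p-q)
print(tri((490,270),(203,245)));print(tri((655,165),(245,425)))
for s in((612,148),(607,172),(530,228)):
  for t in((243,375),(265,397),(220,285),(232,258)): print(s,t,tri(s,t))
E
```

```text
(array([ 0.59286958, -0.09688798,  0.22094874]), np.float64(0.0013153983885703516))
(array([ 0.52480055, -0.1131942 ,  0.21822507]), np.float64(0.002364901206970484))
(612, 148) (243, 375) (array([ 0.54198657, -0.10956739,  0.23597785]), np.float64(0.0015892978280930574))
(612, 148) (265, 397) (array([ 0.53546358, -0.12000988,  0.22482932]), np.float64(0.0009296540692442985))
(612, 148) (220, 285) (array([ 0.56392296, -0.08978542,  0.26489065]), np.float64(0.02011755387680693))
(612, 148) (232, 258) (array([ 0.56939451, -0.08969106,  0.26972501]), np.float64(0.030034789546886004))
(607, 172) (243, 375) (array([ 0.54304717, -0.11130563,  0.22544096]), np.float64(0.0018650938170573488))
(607, 172) (265, 397) (array([ 0.53645524, -0.12191428,  0.21397415]), np.float64(0.0012012168561261803))
(607, 172) (220, 285) (array([ 0.56521864, -0.09119824,  0.25514891]), np.float64(0.020613412593148278))
(607, 172) (232, 258) (array([ 0.57075338, -0.09108681,  0.26011176]), np.float64(0.03065075788784207))
(530, 228) (243, 375) (array([ 0.55396128, -0.12291248,  0.19516508]), np.float64(0.01751205214012256))
(530, 228) (265, 397) (array([ 0.54729879, -0.13411097,  0.18279038]), np.float64(0.018528359186196258))
(530, 228) (220, 285) (array([ 0.57638907, -0.10212624,  0.2260614 ]), np.float64(0.0027344386576692446))
(530, 228) (232, 258) (array([ 0.58201486, -0.10222872,  0.23079481]), np.float64(0.013259045074322476))
```

>>> {"op": "apply_moves", "data": {
  "increments": [
    {"grip":1,"linear":[0,0,-5],"turn":[0,0,0]},
    {"grip":1,"linear":[0,0,-10],"turn":[0,0,0]},
    {"grip":1,"linear":[0,0,-15],"turn":[0,0,0]},
    {"grip":1,"linear":[0,0,-19],"turn":[0,0,0]},
    {"grip":1,"linear":[0,0,-19],"turn":[0,0,0]}
  ]
}}

```text
time: 2.3
tool_pos: [0.5819, -0.1952, 0.0601]
tool_rot: [3.141, 0.001, -1.318]
contact_force: [-0.5, -0.7, 0.3]
opening: 0.0921
```

```bash
python3 - <<'E'
from h import *
snap("s2","scene",(230,90,330,160),7.5)
o=observe();print(o["tool_pos"],o["contact_force"])
E
```

```text
[ 0.58209808 -0.19524327  0.06049613] [0.07802324 0.17510625 0.23665233]
```

View pics/s2.png

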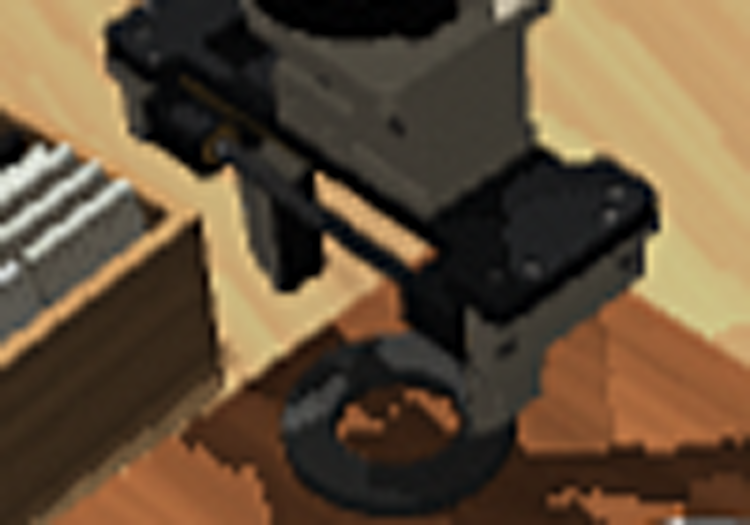

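>>> {"op": "apply_moves", "data": {
  "increments": [
    {"grip":1,"linear":[0,0,-1],"turn":[0,0,0]},
    {"grip":1,"linear":[0,0,-2],"turn":[0,0,0]},
    {"grip":1,"linear":[0,0,-3],"turn":[0,0,0]},
    {"grip":1,"linear":[0,0,-4],"turn":[0,0,0]},
    {"grip":1,"linear":[0,0,-5],"turn":[0,0,0]},
    {"grip":1,"linear":[0,0,-6],"turn":[0,0,0]}
  ]
}}

```text
time: 2.95
tool_pos: [0.5823, -0.1953, 0.0547]
tool_rot: [3.142, -0.0, -1.318]
contact_force: [-0.2, 0.1, 0.3]
opening: 0.0923
```

>>> {"op": "apply_moves", "data": {
  "increments": [
    {"grip":1,"linear":[0,0,-1],"turn":[0,0,0]},
    {"grip":1,"linear":[0,0,-2],"turn":[0,0,0]}
  ]
}}

```text
time: 3.15
tool_pos: [0.5823, -0.1953, 0.0527]
tool_rot: [3.142, -0.0, -1.318]
contact_force: [0.3, 0.2, 0.7]
opening: 0.0918
```

```bash
python3 - <<'E'
from h import *
snap("s3","scene",(230,90,330,160),7.5)
o=observe();print(o["tool_pos"],o["contact_force"])
E
```

```text
[ 0.5822238  -0.19527651  0.05255842] [-0.69432564  0.01263844 -0.39518181]
```

View pics/s3.png

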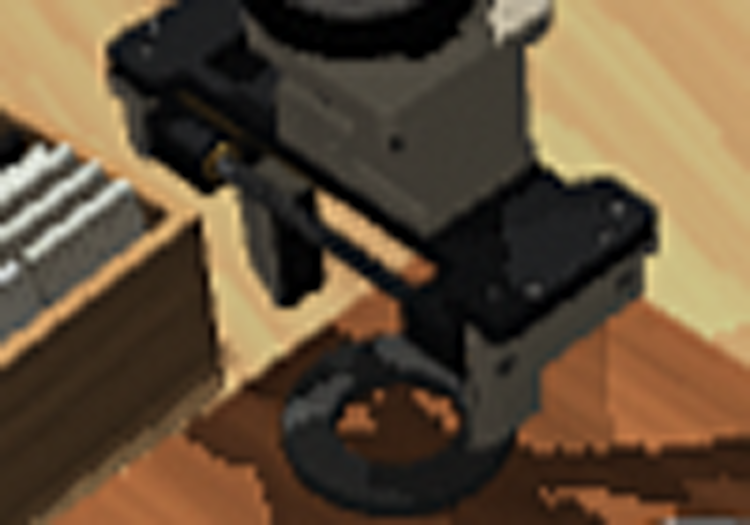

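```bash
python3 - <<'E'
from h import *
C=np.array([.5822,-.1953,.0]);j=np.array([np.cos(-1.318),np.sin(-1.318),0]);p=np.array([-j[1],j[0],0])
for z in(.0525,.07,.08,.09,.1):
  print(z,((proj("scene",[C+[0,0,z]+s*a*j+t*p for s in(1,-1) for a in (.046,.065) for t in(-.0095,.0095)])-[230,90])*7.5).round().tolist())
for n in("scene","top"):
  T=camera_params(n)["world_to_cam"];print(-T[:3,:3].T@T[:3,3])
E
```

```text
0.0525 [[330.0, 360.0], [291.0, 387.0], [295.0, 334.0], [256.0, 361.0], [506.0, 489.0], [467.0, 517.0], [543.0, 516.0], [505.0, 546.0]]
0.07 [[326.0, 325.0], [287.0, 353.0], [290.0, 300.0], [251.0, 326.0], [504.0, 455.0], [465.0, 484.0], [542.0, 483.0], [503.0, 512.0]]
0.08 [[323.0, 305.0], [284.0, 333.0], [288.0, 280.0], [249.0, 307.0], [503.0, 435.0], [463.0, 464.0], [541.0, 463.0], [502.0, 492.0]]
0.09 [[321.0, 285.0], [282.0, 313.0], [285.0, 259.0], [246.0, 286.0], [502.0, 415.0], [462.0, 444.0], [540.0, 443.0], [501.0, 473.0]]
0.1 [[319.0, 265.0], [279.0, 292.0], [283.0, 239.0], [243.0, 266.0], [500.0, 395.0], [461.0, 424.0], [539.0, 423.0], [500.0, 452.0]]
[0.93414754 0.55744451 0.92926835]
[0.45296469 0.03068496 1.04601218]
```

>>> {"op": "apply_moves", "data": {
  "increments": [
    {"grip":1,"linear":[0,0,-2],"turn":[0,0,0]},
    {"grip":1,"linear":[0,0,-4],"turn":[0,0,0]},
    {"grip":1,"linear":[0,0,-6],"turn":[0,0,0]}
  ]
}}

```text
time: 3.5
tool_pos: [0.5823, -0.1953, 0.0466]
tool_rot: [3.142, -0.0, -1.318]
contact_force: [-0.5, 0.1, -0.3]
opening: 0.0917
```

>>> {"op": "apply_moves", "data": {
  "increments": [
    {"grip":1,"linear":[0,0,-2],"turn":[0,0,0]},
    {"grip":1,"linear":[0,0,-4],"turn":[0,0,0]},
    {"grip":1,"linear":[0,0,-6],"turn":[0,0,0]},
    {"grip":1,"linear":[0,0,-8],"turn":[0,0,0]},
    {"grip":1,"linear":[0,0,-10],"turn":[0,0,0]}
  ]
}}

```text
time: 4.0
tool_pos: [0.5823, -0.1953, 0.0367]
tool_rot: [3.142, -0.0, -1.318]
contact_force: [-0.5, -1.0, -0.2]
opening: 0.0917
```

```bash
python3 - <<'E'
from h import *
snap("s4","scene",(230,90,330,160),7.5)
o=observe();print(o["tool_pos"],o["contact_force"],o["qpos"])
E
```

```text
[ 0.58213329 -0.19521969  0.03632701] [-1.11811118 -0.09036242 -0.37297108] [-4.48266130e-01  6.47985314e-01  1.45335402e+00 -1.07798546e-04
  1.04079439e+00  8.69751800e-01]
```

View pics/s4.png

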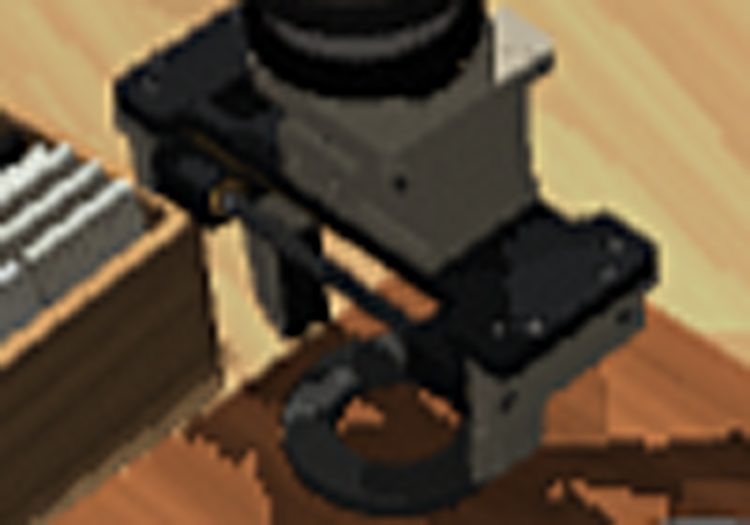

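>>> {"op": "apply_moves", "data": {
  "increments": [
    {"grip":1,"linear":[0,0,-2],"turn":[0,0,0]},
    {"grip":1,"linear":[0,0,-4],"turn":[0,0,0]},
    {"grip":1,"linear":[0,0,-6],"turn":[0,0,0]},
    {"grip":1,"linear":[0,0,-8],"turn":[0,0,0]},
    {"grip":1,"linear":[0,0,-10],"turn":[0,0,0]},
    {"grip":1,"linear":[0,0,-12],"turn":[0,0,0]}
  ]
}}

```text
time: 4.65
tool_pos: [0.5823, -0.1953, 0.0247]
tool_rot: [3.142, -0.0, -1.318]
contact_force: [-0.2, -0.2, 0.6]
opening: 0.0917
```

```bash
python3 - <<'E'
from h import *
snap("s5","scene",(230,90,330,160),7.5)
o=observe();print(o["tool_pos"],o["contact_force"])
E
```

```text
[ 0.58212815 -0.19523191  0.02432598] [-1.08369112  0.48047108  0.88394532]
```

View pics/s5.png

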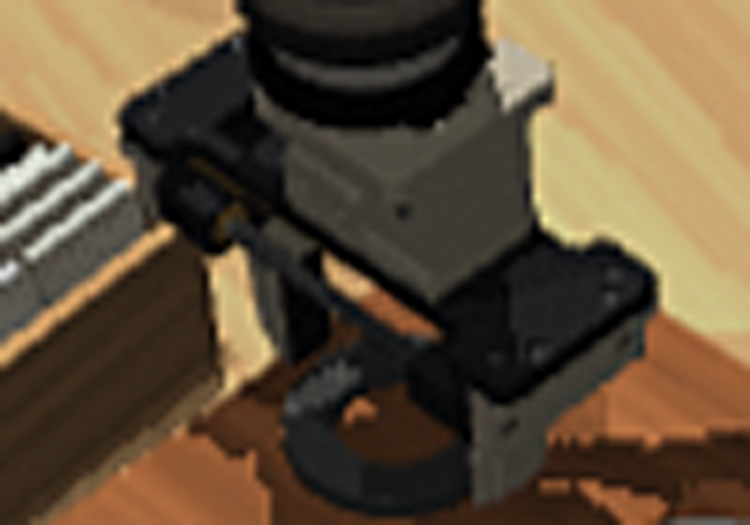

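>>> {"op": "apply_moves", "data": {
  "increments": [
    {"grip":1,"linear":[0,0,-1.5],"turn":[0,0,0]},
    {"grip":1,"linear":[0,0,-3],"turn":[0,0,0]},
    {"grip":1,"linear":[0,0,-4.5],"turn":[0,0,0]},
    {"grip":1,"linear":[0,0,-6],"turn":[0,0,0]}
  ]
}}

```text
time: 5.1
tool_pos: [0.5824, -0.1953, 0.0187]
tool_rot: [-3.142, -0.0, -1.318]
contact_force: [-0.2, 0.9, 0.8]
opening: 0.0916
```

>>> {"op": "apply_moves", "data": {
  "increments": [
    {"grip":1,"linear":[0,0,-1],"turn":[0,0,0]},
    {"grip":1,"linear":[0,0,-2],"turn":[0,0,0]},
    {"grip":1,"linear":[0,0,-2],"turn":[0,0,0]}
  ]
}}

```text
time: 5.4
tool_pos: [0.5822, -0.1953, 0.0167]
tool_rot: [3.141, 0.0, -1.318]
contact_force: [0.1, -0.6, -0.3]
opening: 0.0917
```

```bash
python3 - <<'E'
from h import *
snap("s6","scene",(230,90,330,160),7.5)
o=observe();print(o["tool_pos"],o["contact_force"])
E
```

```text
[ 0.58228833 -0.1953093   0.01675822] [ 0.33568212  0.15055101 -0.06582916]
```

View pics/s6.png

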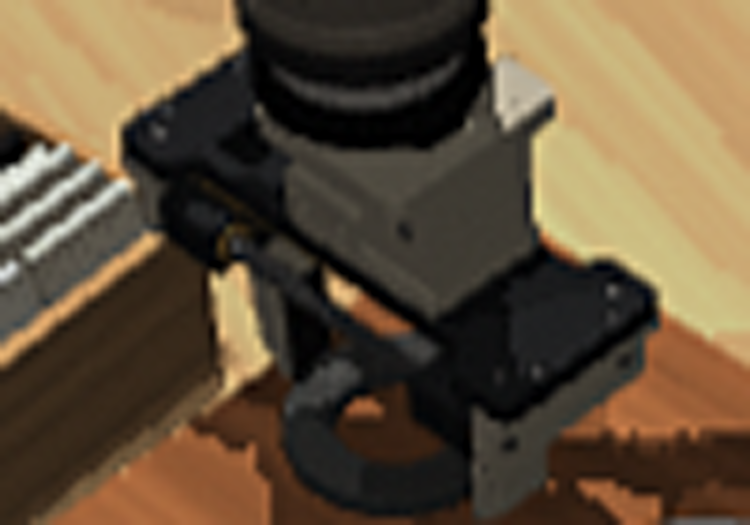

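The picture puts the fingertips at about board level, straddling the ring, although the arm reports z = 0.017. No contact force has appeared on the way down. The reported z is therefore about 40 mm too low, and from here I'll go by the images and contact. Closing gently.

>>> {"op": "apply_moves", "data": {
  "increments": [
    {"grip":0.8,"linear":[0,0,0],"turn":[0,0,0]},
    {"grip":0.8,"linear":[0,0,0],"turn":[0,0,0]},
    {"grip":0.8,"linear":[0,0,0],"turn":[0,0,0]},
    {"grip":0.8,"linear":[0,0,0],"turn":[0,0,0]}
  ],
  "grip_force": 6
}}

```text
time: 5.85
tool_pos: [0.5824, -0.1954, 0.0169]
tool_rot: [-3.141, -0.0, -1.318]
contact_force: [0.3, -1.0, 0.8]
opening: 0.0843
```

```bash
python3 - <<'E'
from h import *
snap("s7","scene",(230,90,330,160),7.5)
o=observe();print(o["tool_pos"],o["contact_force"],o["opening"])
E
```

```text
[ 0.58240908 -0.19538078  0.01688474] [ 0.22199589 -0.20458527  1.33056647] 0.08438728742699383
```

View pics/s7.png

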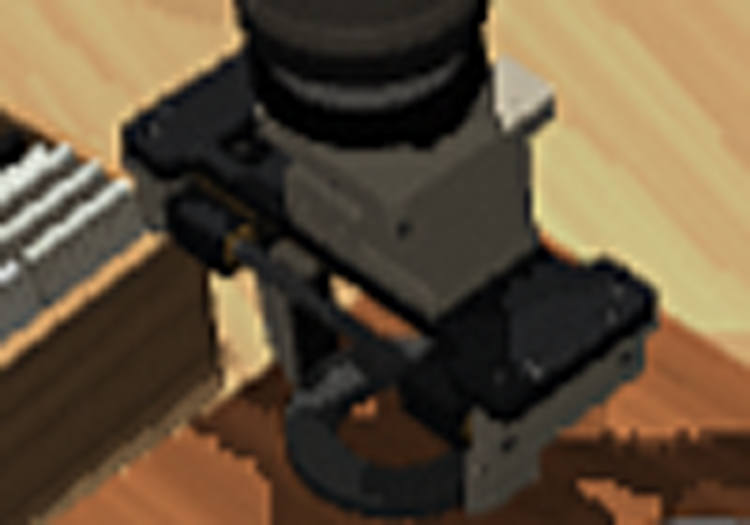

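>>> {"op": "apply_moves", "data": {
  "increments": [
    {"grip":0.8,"linear":[-3,8,0],"turn":[0,0,0]},
    {"grip":0.8,"linear":[-8,22,0],"turn":[0,0,0]},
    {"grip":0.8,"linear":[-13,36,0],"turn":[0,0,0]},
    {"grip":0.8,"linear":[-18,50,0],"turn":[0,0,0]},
    {"grip":0.8,"linear":[-23,64,0],"turn":[0,0,0]},
    {"grip":0.8,"linear":[-28,78,0],"turn":[0,0,0]},
    {"grip":0.8,"linear":[-33,92,0],"turn":[0,0,0]},
    {"grip":0.8,"linear":[-38,106,0],"turn":[0,0,0]},
    {"grip":0.8,"linear":[-42,117,0],"turn":[0,0,0]},
    {"grip":0.8,"linear":[-44,122,0],"turn":[0,0,0]}
  ]
}}

```text
time: 6.9
tool_pos: [0.5379, -0.072, 0.0169]
tool_rot: [3.141, 0.0, -1.317]
contact_force: [0.4, -0.5, -1.1]
opening: 0.0845
```

>>> {"op": "apply_moves", "data": {
  "increments": [
    {"grip":0.8,"linear":[-1.5,4,0],"turn":[0,0,0]},
    {"grip":0.8,"linear":[-3,8,0],"turn":[0,0,0]},
    {"grip":0.8,"linear":[-4,10.5,0],"turn":[0,0,0]},
    {"grip":0.8,"linear":[-4,10.5,0],"turn":[0,0,0]}
  ]
}}

```text
time: 7.3
tool_pos: [0.5342, -0.0627, 0.0168]
tool_rot: [3.141, 0.0, -1.318]
contact_force: [-0.3, 0.0, -0.2]
opening: 0.0845
```

```bash
python3 - <<'E'
from h import *
snap("s8","scene",(250,90,390,195),5.6)
snap("s8t","top",(270,170,440,290),4.6)
o=observe();print(o["tool_pos"],o["contact_force"],o["opening"])
E
```

```text
[ 0.53427926 -0.06291795  0.01679226] [ 0.18900673  0.2848487  -0.30445554] 0.08449609202050969
```

View pics/s8.png

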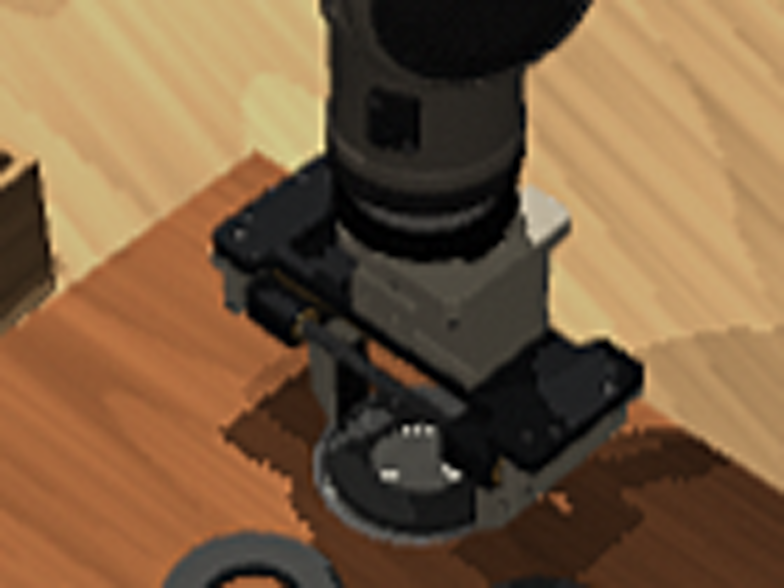

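View pics/s8t.png

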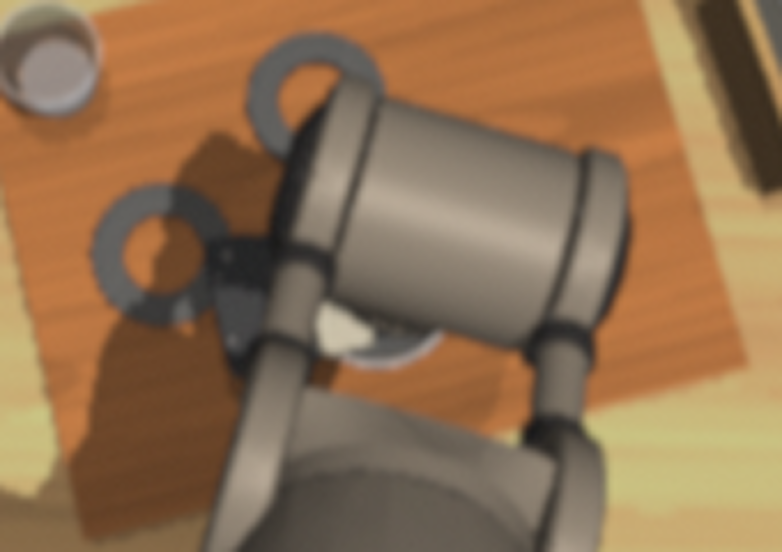

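The ring is over the mouth, with the steel rim showing evenly around it at (420,530) in the scene crop. Releasing it now.

>>> {"op": "apply_moves", "data": {
  "increments": [
    {"grip":1,"linear":[0,0,0],"turn":[0,0,0]},
    {"grip":1,"linear":[0,0,0],"turn":[0,0,0]},
    {"grip":1,"linear":[0,0,0],"turn":[0,0,0]}
  ]
}}

```text
time: 7.7
tool_pos: [0.5344, -0.063, 0.0168]
tool_rot: [-3.142, -0.0, -1.318]
contact_force: [-0.5, -0.3, -0.2]
opening: 0.0915
```

```bash
python3 - <<'E'
from h import *
snap("s9","scene",(250,90,390,195),5.6)
o=observe();print(o["tool_pos"],o["contact_force"],o["opening"])
E
```

```text
[ 0.53440968 -0.06299098  0.01684278] [-0.33416716 -0.26129109  0.10227188] 0.09155846059606512
```

View pics/s9.png

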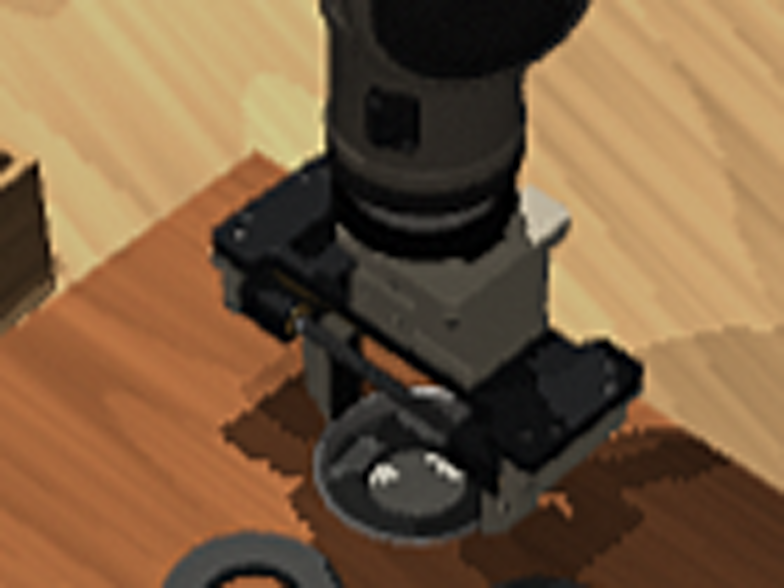

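>>> {"op": "apply_moves", "data": {
  "increments": [
    {"grip":1,"linear":[0,0,10],"turn":[0,0,0]},
    {"grip":0.45,"linear":[0.3,0,12],"turn":[0,0,0]},
    {"grip":0.45,"linear":[0.3,0,12],"turn":[0,0,0]},
    {"grip":0.45,"linear":[0.3,0,12],"turn":[0,0,0]},
    {"grip":0.45,"linear":[0.3,0,12],"turn":[0,0,0]},
    {"grip":0.45,"linear":[0.3,0,6],"turn":[0,0,0]},
    {"grip":0.45,"linear":[0.3,0,2],"turn":[0,0,0]}
  ]
}}

```text
time: 8.45
tool_pos: [0.5343, -0.0628, 0.0181]
tool_rot: [3.141, 0.0, -1.318]
contact_force: [0.2, 1.0, -0.3]
opening: 0.0485
```

```bash
python3 - <<'E'
from h import *
snap("s10","scene",(290,120,360,190),8)
o=observe();print(o["tool_pos"],o["contact_force"],o["opening"])
E
```

```text
[ 0.53387425 -0.06264353  0.01750804] [-0.00520072 -0.4325714   0.38645993] 0.0445749927994925
```

View pics/s10.png

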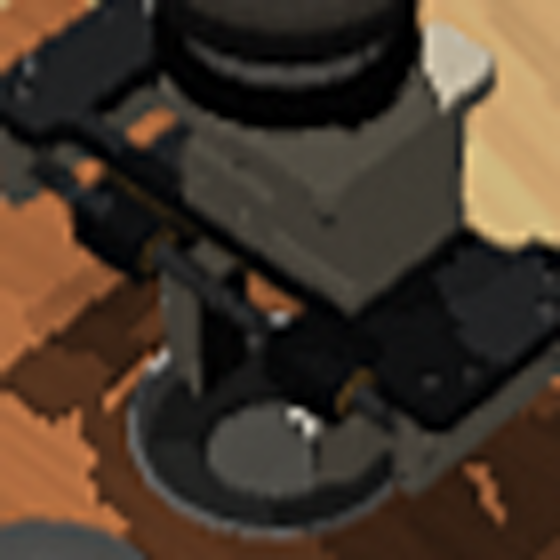

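```bash
python3 - <<'E'
from h import *
o=observe();C=np.array([*o["tool_pos"][:2],.057]);a=o["tool_rot"][2];j=np.array([np.cos(a),np.sin(a),0]);p=np.array([-j[1],j[0],0])
for s in(1,-1):
  for r in(.022,.03,.041,.043):
    print(s,r,((proj("scene",[C+s*r*j+t*p for t in(-.0095,.0095)])-[290,120])*8).round().tolist())
W=np.array([.5347,-.0628,.055])
print(((proj("scene",[W+.0435*np.array([np.cos(t),np.sin(t),0]) for t in np.arange(0,6.28,.785)])-[290,120])*8).round().tolist())
E
```

```text
1 0.022 [[245.0, 364.0], [205.0, 396.0]]
1 0.03 [[228.0, 351.0], [187.0, 383.0]]
1 0.041 [[203.0, 334.0], [163.0, 365.0]]
1 0.043 [[199.0, 330.0], [158.0, 362.0]]
-1 0.022 [[345.0, 436.0], [304.0, 469.0]]
-1 0.03 [[363.0, 449.0], [323.0, 483.0]]
-1 0.041 [[389.0, 468.0], [348.0, 502.0]]
-1 0.043 [[394.0, 471.0], [353.0, 505.0]]
[[156.0, 476.0], [241.0, 524.0], [345.0, 511.0], [405.0, 445.0], [385.0, 367.0], [302.0, 322.0], [202.0, 334.0], [141.0, 397.0]]
```

>>> {"op": "apply_moves", "data": {
  "increments": [
    {"grip":0.36,"linear":[0.5,0,0],"turn":[0,0,0]},
    {"grip":0.36,"linear":[0.5,0,0],"turn":[0,0,0]},
    {"grip":0.36,"linear":[0.5,0,0],"turn":[0,0,0]}
  ]
}}

```text
time: 8.8
tool_pos: [0.5353, -0.0629, 0.0189]
tool_rot: [-3.141, -0.0, -1.318]
contact_force: [-0.2, 0.4, -1.0]
opening: 0.0331
```

```bash
python3 - <<'E'
from h import *
snap("s11","scene",(290,120,360,190),8)
o=observe();print(o["tool_pos"],o["contact_force"],o["opening"])
E
```

```text
[ 0.53526314 -0.06286885  0.01893191] [-0.63141008  0.14688963  0.63814152] 0.03328090194895759
```

View pics/s11.png

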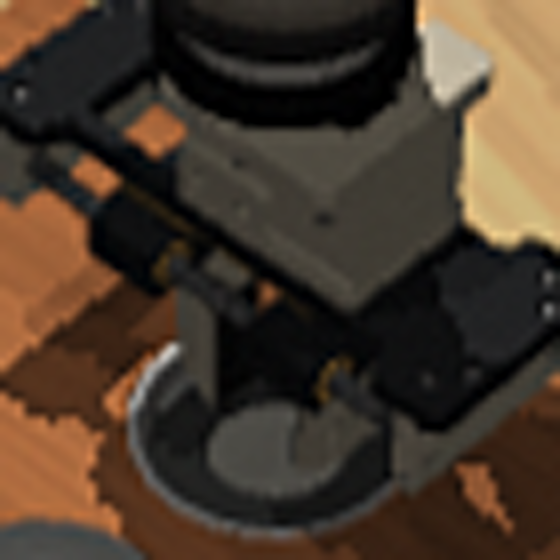

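>>> {"op": "apply_moves", "data": {
  "increments": [
    {"grip":0.39,"linear":[-0.5,0,-2],"turn":[0,0,0]},
    {"grip":0.39,"linear":[-0.5,0,-4],"turn":[0,0,0]},
    {"grip":0.39,"linear":[-0.5,0,-6],"turn":[0,0,0]},
    {"grip":0.39,"linear":[-0.5,0,-8],"turn":[0,0,0]}
  ]
}}

```text
time: 9.25
tool_pos: [0.5346, -0.0628, 0.0106]
tool_rot: [3.142, -0.0, -1.318]
contact_force: [-0.7, 0.6, -0.0]
opening: 0.0356
```

>>> {"op": "apply_moves", "data": {
  "increments": [
    {"grip":0.39,"linear":[0,0,-2],"turn":[0,0,0]},
    {"grip":0.39,"linear":[0,0,-4],"turn":[0,0,0]}
  ]
}}

```text
time: 9.45
tool_pos: [0.5346, -0.0628, 0.0066]
tool_rot: [3.142, -0.0, -1.318]
contact_force: [0.6, 0.2, 0.3]
opening: 0.036
```

>>> {"op": "apply_moves", "data": {
  "increments": [
    {"grip":0.39,"linear":[0,0,-2],"turn":[0,0,0]},
    {"grip":0.39,"linear":[0,0,-4],"turn":[0,0,0]}
  ]
}}

```text
time: 9.65
tool_pos: [0.5348, -0.0628, 0.0033]
tool_rot: [-3.141, -0.0, -1.318]
contact_force: [-1.9, -0.2, 7.1]
opening: 0.0358
```

>>> {"op": "apply_moves", "data": {
  "increments": [
    {"grip":0.39,"linear":[0,0,-2],"turn":[0,0,0]},
    {"grip":0.39,"linear":[0,0,-4],"turn":[0,0,0]},
    {"grip":0.39,"linear":[0,0,-5],"turn":[0,0,0]}
  ]
}}

```text
time: 9.95
tool_pos: [0.5348, -0.0629, -0.0017]
tool_rot: [-3.141, -0.0, -1.318]
contact_force: [-1.7, 0.3, 6.2]
opening: 0.0358
```

>>> {"op": "apply_moves", "data": {
  "increments": [
    {"grip":0.39,"linear":[0,0,10],"turn":[0,0,0]},
    {"grip":0.39,"linear":[0,0,30],"turn":[0,0,0]},
    {"grip":1,"linear":[0,0,50],"turn":[0,0,0]},
    {"grip":1,"linear":[30,10,52],"turn":[0,0,0]},
    {"grip":1,"linear":[70,24,52],"turn":[0,0,0]},
    {"grip":1,"linear":[100,36,52],"turn":[0,0,0]},
    {"grip":1,"linear":[108.6,38.8,52],"turn":[0,0,0]},
    {"grip":1,"linear":[108.6,38.8,52],"turn":[0,0,0]},
    {"grip":1,"linear":[108.6,38.8,52],"turn":[0,0,0]}
  ]
}}

```text
time: 10.85
tool_pos: [0.642, -0.0243, 0.0496]
tool_rot: [3.14, 0.0, -1.318]
contact_force: [-0.2, -0.6, 0.3]
opening: 0.0874
```

```bash
python3 - <<'E'
from h import *
snap("s12","scene",(240,100,380,220),5)
o=observe();print(o["tool_pos"],o["contact_force"],o["opening"])
E
```

```text
[ 0.64193111 -0.02445514  0.0497556 ] [-0.60427243  0.80698567  0.20188327] 0.08967389734689088
```

View pics/s12.png

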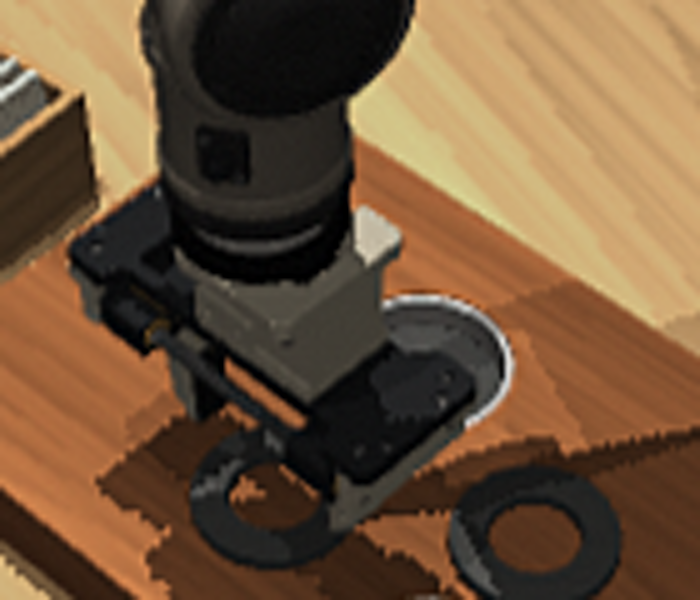

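>>> {"op": "apply_moves", "data": {
  "increments": [
    {"grip":1,"linear":[1.2,0.3,-7],"turn":[0,0,0]},
    {"grip":1,"linear":[1.2,0.3,-14],"turn":[0,0,0]},
    {"grip":1,"linear":[1.2,0.3,-20],"turn":[0,0,0]},
    {"grip":1,"linear":[1.2,0.3,-24],"turn":[0,0,0]},
    {"grip":1,"linear":[1.2,0.3,-28],"turn":[0,0,0]}
  ]
}}

```text
time: 11.4
tool_pos: [0.6442, -0.0238, 0.0212]
tool_rot: [3.141, 0.0, -1.318]
contact_force: [0.7, 0.4, -0.3]
opening: 0.0923
```

>>> {"op": "apply_moves", "data": {
  "increments": [
    {"grip":1,"linear":[0,0,-2],"turn":[0,0,0]},
    {"grip":1,"linear":[0,0,-4.5],"turn":[0,0,0]},
    {"grip":1,"linear":[0,0,-4.5],"turn":[0,0,0]},
    {"grip":0.8,"linear":[0,0,-4.5],"turn":[0,0,0]},
    {"grip":0.8,"linear":[0,0,-4.5],"turn":[0,0,0]},
    {"grip":0.8,"linear":[0,0,-4.5],"turn":[0,0,0]},
    {"grip":0.8,"linear":[0,0,-4.5],"turn":[0,0,0]}
  ]
}}

```text
time: 12.1
tool_pos: [0.6446, -0.0238, 0.0175]
tool_rot: [-3.141, -0.0, -1.318]
contact_force: [-0.2, 0.2, 0.2]
opening: 0.0837
```

```bash
python3 - <<'E'
from h import *
snap("s13","scene",(240,100,380,220),5)
o=observe();print(o["tool_pos"],o["contact_force"],o["opening"])
E
```

```text
[ 0.64455946 -0.02379154  0.01749215] [ 0.63536688 -0.59392072  0.29924646] 0.08331307513355633
```

View pics/s13.png

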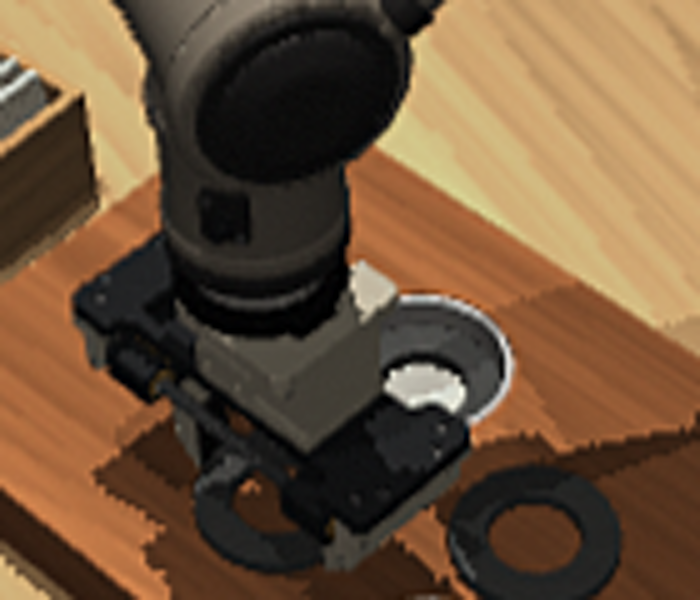

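>>> {"op": "apply_moves", "data": {
  "increments": [
    {"grip":0.8,"linear":[0,0,0],"turn":[0,0,0]},
    {"grip":0.8,"linear":[0,0,0],"turn":[0,0,0]}
  ]
}}

```text
time: 12.35
tool_pos: [0.6445, -0.0238, 0.0175]
tool_rot: [-3.141, -0.0, -1.318]
contact_force: [0.6, -0.3, 0.3]
opening: 0.0834
```

```bash
python3 - <<'E'
from h import *
snap("s14","scene",(270,150,330,220),8)
o=observe();print(o["tool_pos"],o["contact_force"],o["opening"])
# expected ring outline centre
C=np.array([.6435,-.0238,.065]);
print(((proj("scene",[C+.042*np.array([np.cos(t),np.sin(t),0]) for t in np.arange(0,6.28,.785)])-[270,150])*8).round().tolist())
E
```

```text
[ 0.64456073 -0.02378933  0.01747332] [ 0.36053572 -0.24209791  0.73409659] 0.08300817015564614
[[76.0, 446.0], [160.0, 497.0], [267.0, 483.0], [331.0, 413.0], [316.0, 330.0], [233.0, 282.0], [130.0, 295.0], [65.0, 361.0]]
```

View pics/s14.png

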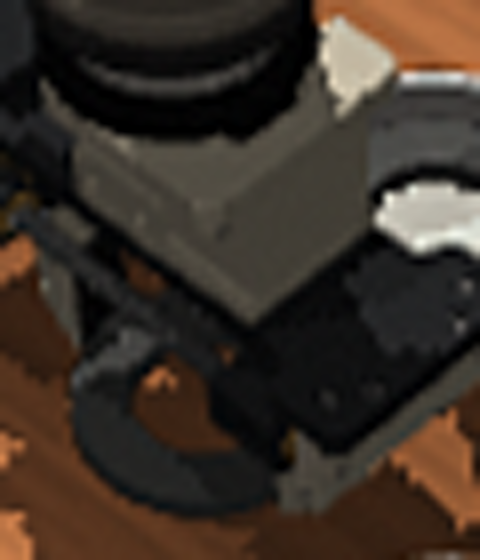

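>>> {"op": "apply_moves", "data": {
  "increments": [
    {"grip":0.8,"linear":[-7,-2.5,0],"turn":[0,0,0]},
    {"grip":0.8,"linear":[-20,-7,0],"turn":[0,0,0]},
    {"grip":0.8,"linear":[-33,-12,0],"turn":[0,0,0]},
    {"grip":0.8,"linear":[-46,-16.5,0],"turn":[0,0,0]},
    {"grip":0.8,"linear":[-59,-21,0],"turn":[0,0,0]},
    {"grip":0.8,"linear":[-72,-26,0],"turn":[0,0,0]},
    {"grip":0.8,"linear":[-85,-30,0],"turn":[0,0,0]},
    {"grip":0.8,"linear":[-95,-34,0],"turn":[0,0,0]},
    {"grip":0.8,"linear":[-102,-36.5,0],"turn":[0,0,0]},
    {"grip":0.8,"linear":[-102,-36.5,0],"turn":[0,0,0]}
  ]
}}

```text
time: 13.4
tool_pos: [0.5414, -0.0605, 0.0174]
tool_rot: [3.141, 0.0, -1.318]
contact_force: [-1.1, -0.9, 0.2]
opening: 0.0837
```

```bash
python3 - <<'E'
from h import *
snap("s15","scene",(290,130,370,200),8)
o=observe();print(o["tool_pos"],o["contact_force"],o["opening"])
E
```

```text
[ 0.54205168 -0.06040307  0.01742546] [-0.50962387  0.45255463 -0.4374152 ] 0.08308619109033599
```

View pics/s15.png

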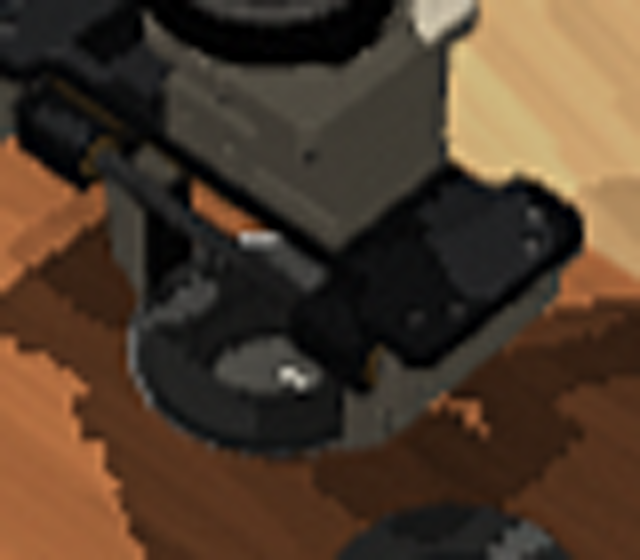

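>>> {"op": "apply_moves", "data": {
  "increments": [
    {"grip":0.8,"linear":[-3,-1,0],"turn":[0,0,0]},
    {"grip":0.8,"linear":[-5.5,-2.2,0],"turn":[0,0,0]},
    {"grip":0.8,"linear":[-5.5,-2.2,0],"turn":[0,0,0]}
  ]
}}

```text
time: 13.75
tool_pos: [0.5367, -0.0625, 0.0172]
tool_rot: [3.141, 0.0, -1.318]
contact_force: [-0.6, -0.8, -0.0]
opening: 0.0834
```

```bash
python3 - <<'E'
from h import *
snap("s16","scene",(290,130,370,200),8)
a=cv2.imread("pics/s8_full.png")[130:200,290:370];cv2.imwrite("pics/s8b.png",cv2.resize(a,None,fx=8,fy=8,interpolation=cv2.INTER_CUBIC))
o=observe();print(o["tool_pos"],o["contact_force"],o["opening"])
E
```

```text
[ 0.53673807 -0.06243551  0.01718326] [-0.64087799 -0.87897423 -0.41966784] 0.08354491488227309
```

View pics/s16.png

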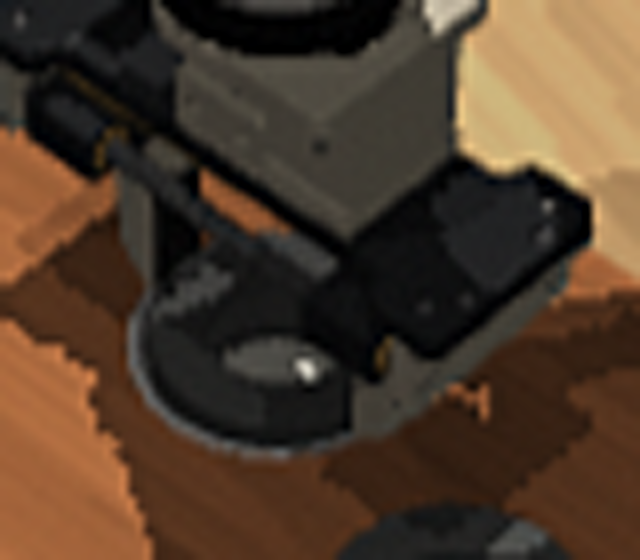

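View pics/s8b.png

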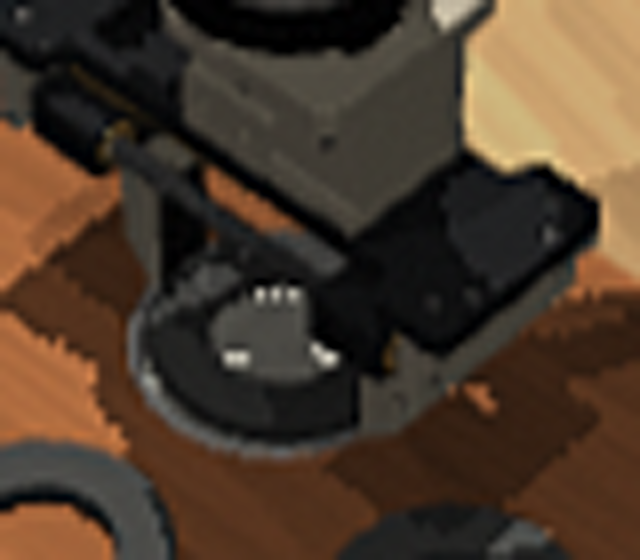

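>>> {"op": "apply_moves", "data": {
  "increments": [
    {"grip":0.8,"linear":[-1.3,-0.3,0],"turn":[0,0,0]},
    {"grip":1,"linear":[-1.3,-0.3,0],"turn":[0,0,0]},
    {"grip":1,"linear":[-1.3,-0.3,0],"turn":[0,0,0]},
    {"grip":1,"linear":[-1.3,-0.3,0],"turn":[0,0,0]}
  ]
}}

```text
time: 14.2
tool_pos: [0.5357, -0.0627, 0.0174]
tool_rot: [-3.142, -0.0, -1.318]
contact_force: [-0.5, 0.5, -0.7]
opening: 0.0916
```

```bash
python3 - <<'E'
from h import *
snap("s17","scene",(290,130,370,200),8)
o=observe();print(o["tool_pos"],o["contact_force"],o["opening"])
E
```

```text
[ 0.53567922 -0.06270132  0.01736596] [ 0.38404604  0.14374034 -0.22309552] 0.09218306269514707
```

View pics/s17.png

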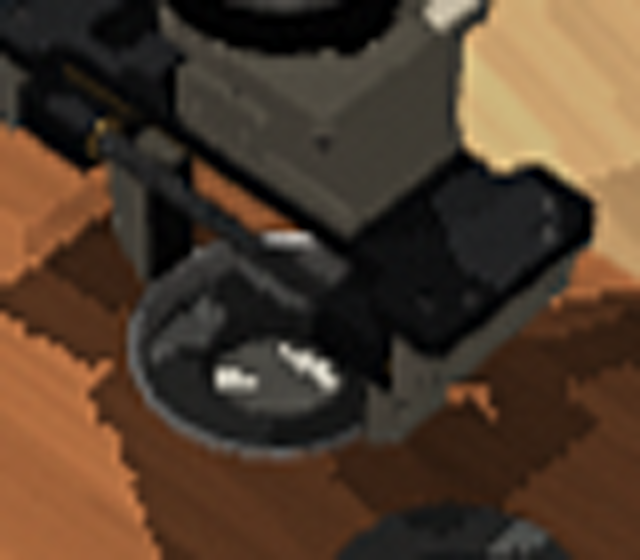

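>>> {"op": "apply_moves", "data": {
  "increments": [
    {"grip":1,"linear":[-0.5,0,8],"turn":[0,0,0]},
    {"grip":0.39,"linear":[-1,0,8],"turn":[0,0,0]},
    {"grip":0.39,"linear":[-1,0,8],"turn":[0,0,0]},
    {"grip":0.39,"linear":[-1,0,8],"turn":[0,0,0]},
    {"grip":0.39,"linear":[-1,0,8],"turn":[0,0,0]},
    {"grip":0.39,"linear":[-1,0,8],"turn":[0,0,0]},
    {"grip":0.39,"linear":[-1,0,3],"turn":[0,0,0]},
    {"grip":0.39,"linear":[-1,0,-2],"turn":[0,0,0]}
  ]
}}

```text
time: 15.05
tool_pos: [0.5346, -0.0627, 0.015]
tool_rot: [-3.142, -0.0, -1.318]
contact_force: [0.8, 0.3, -0.1]
opening: 0.0402
```

>>> {"op": "apply_moves", "data": {
  "increments": [
    {"grip":0.39,"linear":[0,0,-2],"turn":[0,0,0]},
    {"grip":0.39,"linear":[0,0,-4],"turn":[0,0,0]},
    {"grip":0.39,"linear":[0,0,-6],"turn":[0,0,0]}
  ]
}}

```text
time: 15.35
tool_pos: [0.5346, -0.0627, 0.0091]
tool_rot: [3.141, 0.0, -1.318]
contact_force: [-0.4, -0.4, -1.0]
opening: 0.0355
```

>>> {"op": "apply_moves", "data": {
  "increments": [
    {"grip":0.39,"linear":[0,0,-1],"turn":[0,0,0]},
    {"grip":0.39,"linear":[0,0,-2],"turn":[0,0,0]},
    {"grip":0.39,"linear":[0,0,-3],"turn":[0,0,0]}
  ]
}}

```text
time: 15.65
tool_pos: [0.5348, -0.0627, 0.0068]
tool_rot: [-3.141, -0.0, -1.318]
contact_force: [-1.6, 1.0, 4.9]
opening: 0.0357
```

>>> {"op": "apply_moves", "data": {
  "increments": [
    {"grip":0.39,"linear":[0,0,-2],"turn":[0,0,0]},
    {"grip":0.39,"linear":[0,0,-4],"turn":[0,0,0]}
  ]
}}

```text
time: 15.85
tool_pos: [0.5348, -0.0627, 0.0029]
tool_rot: [-3.141, -0.0, -1.318]
contact_force: [-1.5, 0.7, 5.6]
opening: 0.0356
```

>>> {"op": "apply_moves", "data": {
  "increments": [
    {"grip":0.39,"linear":[0,0,-1.5],"turn":[0,0,0]},
    {"grip":0.39,"linear":[0,0,-3],"turn":[0,0,0]}
  ]
}}

```text
time: 16.05
tool_pos: [0.5349, -0.0627, 0.0001]
tool_rot: [-3.141, -0.0, -1.318]
contact_force: [-3.7, 1.3, 14.9]
opening: 0.0358
```

>>> {"op": "apply_moves", "data": {
  "increments": [
    {"grip":0.39,"linear":[0,0,-0.5],"turn":[0,0,0]},
    {"grip":0.39,"linear":[0,0,-1],"turn":[0,0,0]}
  ]
}}

```text
time: 16.25
tool_pos: [0.535, -0.0627, -0.0]
tool_rot: [-3.14, -0.001, -1.318]
contact_force: [-4.9, 1.6, 17.7]
opening: 0.0353
```

>>> {"op": "apply_moves", "data": {
  "increments": [
    {"grip":0.39,"linear":[0,0,10],"turn":[0,0,0]},
    {"grip":0.39,"linear":[0,0,30],"turn":[0,0,0]},
    {"grip":1,"linear":[0,0,50],"turn":[0,0,0]},
    {"grip":1,"linear":[3,30,52],"turn":[0,0,0]},
    {"grip":1,"linear":[8,70,52],"turn":[0,0,0]},
    {"grip":1,"linear":[13,110,52],"turn":[0,0,0]},
    {"grip":1,"linear":[14.5,126,52],"turn":[0,0,0]},
    {"grip":1,"linear":[14.5,126,52],"turn":[0,0,0]},
    {"grip":1,"linear":[14.5,126,52],"turn":[0,0,0]}
  ]
}}

```text
time: 17.15
tool_pos: [0.5491, 0.0628, 0.0503]
tool_rot: [3.141, -0.001, -1.317]
contact_force: [-0.3, -0.8, -0.5]
opening: 0.0869
```

```bash
python3 - <<'E'
from h import *
snap("s18","scene",(270,110,420,230),5)
o=observe();print(o["tool_pos"],o["contact_force"],o["opening"])
E
```

```text
[0.54907544 0.06227834 0.0502949 ] [ 0.27465846 -0.33473959  0.16533575] 0.08980519731313753
```

View pics/s18.png

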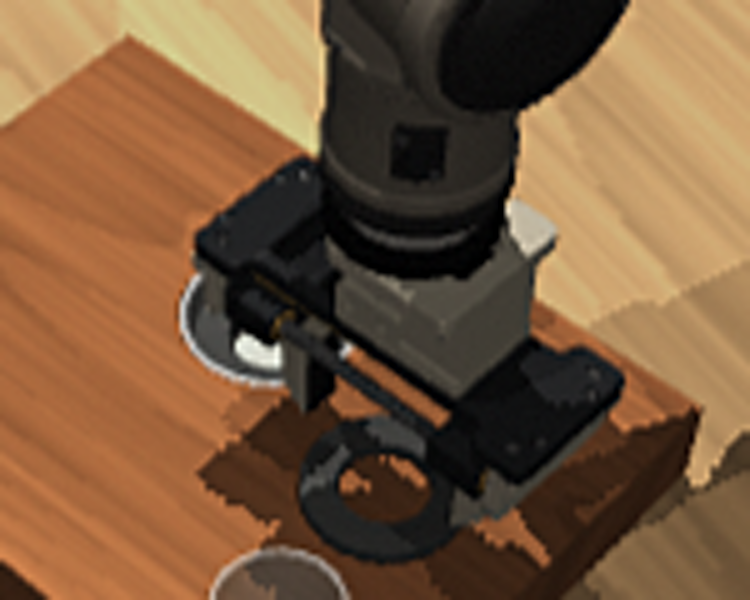

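>>> {"op": "apply_moves", "data": {
  "increments": [
    {"grip":1,"linear":[0.3,0.7,-7],"turn":[0,0,0]},
    {"grip":1,"linear":[0.3,0.7,-14],"turn":[0,0,0]},
    {"grip":1,"linear":[0.3,0.7,-20],"turn":[0,0,0]},
    {"grip":1,"linear":[0.3,0.7,-25],"turn":[0,0,0]},
    {"grip":1,"linear":[0.3,0.7,-28],"turn":[0,0,0]}
  ]
}}

```text
time: 17.7
tool_pos: [0.5491, 0.0638, 0.0215]
tool_rot: [3.141, 0.0, -1.318]
contact_force: [0.5, -0.0, 0.0]
opening: 0.0918
```

>>> {"op": "apply_moves", "data": {
  "increments": [
    {"grip":1,"linear":[0,0,-2],"turn":[0,0,0]},
    {"grip":1,"linear":[0,0,-4],"turn":[0,0,0]},
    {"grip":1,"linear":[0,0,-6],"turn":[0,0,0]},
    {"grip":1,"linear":[0,0,-6],"turn":[0,0,0]},
    {"grip":0.8,"linear":[0,0,-6],"turn":[0,0,0]},
    {"grip":0.8,"linear":[0,0,-6],"turn":[0,0,0]},
    {"grip":0.8,"linear":[0,0,-6],"turn":[0,0,0]},
    {"grip":0.8,"linear":[0,0,-6],"turn":[0,0,0]}
  ]
}}

```text
time: 18.5
tool_pos: [0.5495, 0.064, 0.0164]
tool_rot: [-3.141, -0.0, -1.318]
contact_force: [0.3, -0.4, -0.2]
opening: 0.0846
```

```bash
python3 - <<'E'
from h import *
snap("s19","scene",(270,110,420,230),5)
o=observe();print(o["tool_pos"],o["contact_force"],o["opening"])
E
```

```text
[0.54951087 0.06398277 0.01642103] [-0.3334228   0.39643982 -0.23090492] 0.08480294027980609
```

View pics/s19.png

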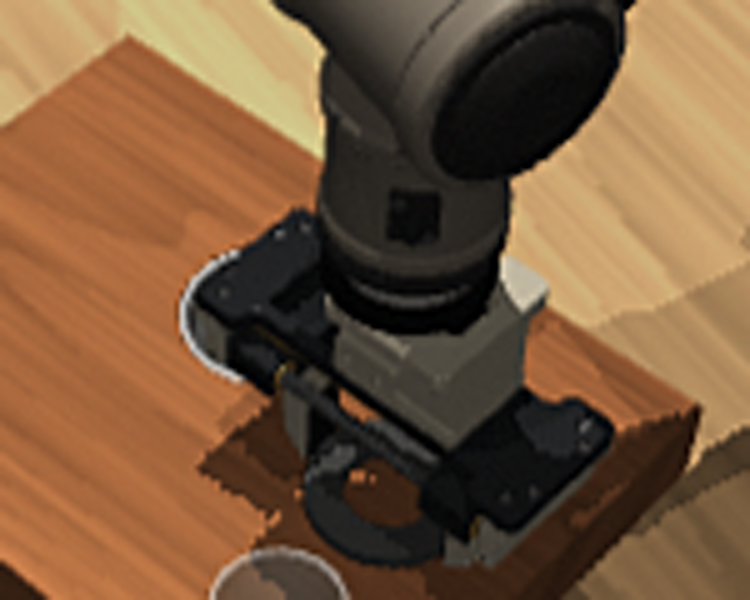

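>>> {"op": "apply_moves", "data": {
  "increments": [
    {"grip":0.8,"linear":[-1,-8,0],"turn":[0,0,0]},
    {"grip":0.8,"linear":[-2.5,-22,0],"turn":[0,0,0]},
    {"grip":0.8,"linear":[-4,-36,0],"turn":[0,0,0]},
    {"grip":0.8,"linear":[-6,-50,0],"turn":[0,0,0]},
    {"grip":0.8,"linear":[-7.5,-64,0],"turn":[0,0,0]},
    {"grip":0.8,"linear":[-9,-78,0],"turn":[0,0,0]},
    {"grip":0.8,"linear":[-10.5,-92,0],"turn":[0,0,0]},
    {"grip":0.8,"linear":[-12.5,-106,0],"turn":[0,0,0]},
    {"grip":0.8,"linear":[-14,-118,0],"turn":[0,0,0]},
    {"grip":0.8,"linear":[-14.5,-123,0],"turn":[0,0,0]}
  ]
}}

```text
time: 19.55
tool_pos: [0.5348, -0.0604, 0.0164]
tool_rot: [-3.142, -0.0, -1.319]
contact_force: [0.2, 1.3, 1.2]
opening: 0.0847
```

>>> {"op": "apply_moves", "data": {
  "increments": [
    {"grip":0.8,"linear":[-0.3,-2,0],"turn":[0,0,0]},
    {"grip":0.8,"linear":[-0.3,-3.9,0],"turn":[0,0,0]},
    {"grip":0.8,"linear":[-0.3,-3.9,0],"turn":[0,0,0]}
  ]
}}

```text
time: 19.85
tool_pos: [0.5346, -0.0629, 0.0163]
tool_rot: [3.141, -0.0, -1.317]
contact_force: [0.2, -1.0, 0.9]
opening: 0.0847
```

```bash
python3 - <<'E'
from h import *
snap("s20","scene",(290,130,370,200),8)
o=observe();print(o["tool_pos"],o["contact_force"],o["opening"])
E
```

```text
[ 0.5346219  -0.06289642  0.01628206] [-0.37234198 -1.08132801  0.98655569] 0.08471529574541825
```

View pics/s20.png

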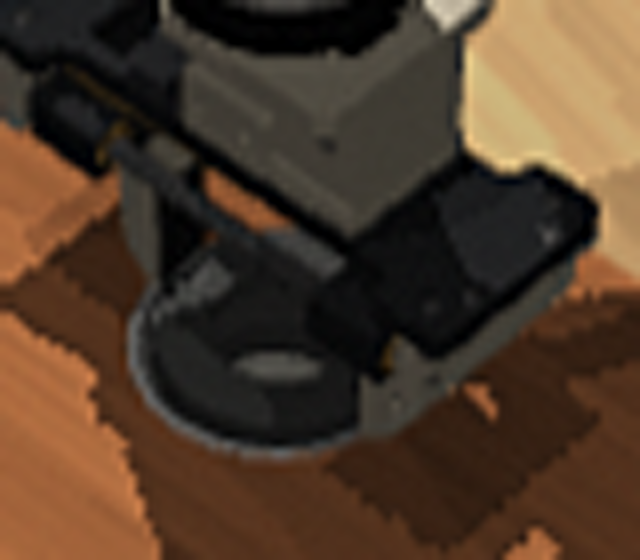

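>>> {"op": "apply_moves", "data": {
  "increments": [
    {"grip":1,"linear":[0,0,0],"turn":[0,0,0]},
    {"grip":1,"linear":[0,0,0],"turn":[0,0,0]},
    {"grip":1,"linear":[0,0,0],"turn":[0,0,0]}
  ]
}}

```text
time: 20.2
tool_pos: [0.5346, -0.0627, 0.0163]
tool_rot: [3.141, -0.0, -1.318]
contact_force: [-0.0, -0.5, 0.4]
opening: 0.0917
```

```bash
python3 - <<'E'
from h import *
snap("s21","scene",(290,130,370,200),8)
o=observe();print(o["tool_pos"],o["contact_force"],o["opening"])
E
```

```text
[ 0.53460933 -0.06276752  0.01628978] [-0.55267244  0.41908222 -0.37187982] 0.09183201473179571
```

View pics/s21.png

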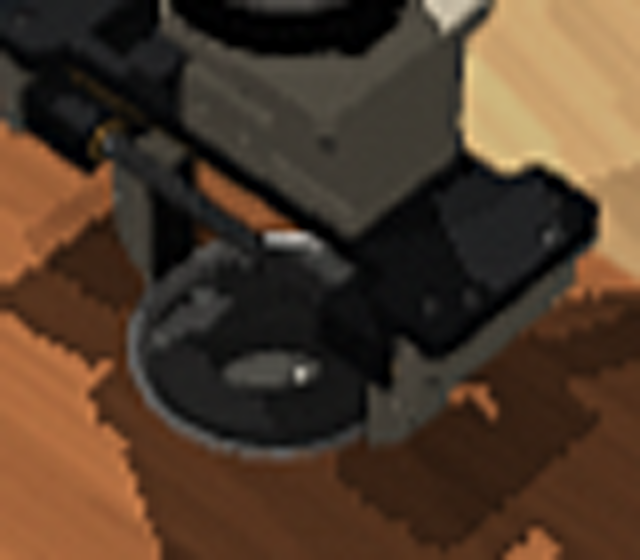

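>>> {"op": "apply_moves", "data": {
  "increments": [
    {"grip":1,"linear":[0,0,8],"turn":[0,0,0]},
    {"grip":0.39,"linear":[0,0,9],"turn":[0,0,0]},
    {"grip":0.39,"linear":[0,0,9],"turn":[0,0,0]},
    {"grip":0.39,"linear":[0,0,9],"turn":[0,0,0]},
    {"grip":0.39,"linear":[0,0,9],"turn":[0,0,0]},
    {"grip":0.39,"linear":[0,0,9],"turn":[0,0,0]},
    {"grip":0.39,"linear":[0,0,9],"turn":[0,0,0]},
    {"grip":0.39,"linear":[0,0,9],"turn":[0,0,0]}
  ]
}}

```text
time: 21.05
tool_pos: [0.5346, -0.0629, 0.0253]
tool_rot: [3.141, -0.0, -1.318]
contact_force: [-0.0, -0.1, -0.2]
opening: 0.0402
```

>>> {"op": "apply_moves", "data": {
  "increments": [
    {"grip":0.39,"linear":[0,0,-3],"turn":[0,0,0]},
    {"grip":0.39,"linear":[0,0,-6],"turn":[0,0,0]},
    {"grip":0.39,"linear":[0,0,-9],"turn":[0,0,0]},
    {"grip":0.39,"linear":[0,0,-11],"turn":[0,0,0]},
    {"grip":0.39,"linear":[0,0,-12.5],"turn":[0,0,0]}
  ]
}}

```text
time: 21.55
tool_pos: [0.5345, -0.0629, 0.0125]
tool_rot: [3.141, 0.0, -1.318]
contact_force: [0.4, 0.5, 0.2]
opening: 0.0358
```

>>> {"op": "apply_moves", "data": {
  "increments": [
    {"grip":0.39,"linear":[0,0,-1],"turn":[0,0,0]},
    {"grip":0.39,"linear":[0,0,-2],"turn":[0,0,0]},
    {"grip":0.39,"linear":[0,0,-3],"turn":[0,0,0]}
  ]
}}

```text
time: 21.85
tool_pos: [0.5348, -0.0629, 0.0108]
tool_rot: [-3.141, -0.0, -1.318]
contact_force: [-2.9, 1.1, 15.0]
opening: 0.0358
```

>>> {"op": "apply_moves", "data": {
  "increments": [
    {"grip":0.39,"linear":[0,0,-1],"turn":[0,0,0]},
    {"grip":0.39,"linear":[0,0,-2],"turn":[0,0,0]},
    {"grip":0.39,"linear":[0,0,-2],"turn":[0,0,0]}
  ]
}}

```text
time: 22.15
tool_pos: [0.535, -0.0628, 0.0104]
tool_rot: [-3.14, -0.001, -1.318]
contact_force: [-7.3, 1.7, 22.3]
opening: 0.0358
```

>>> {"op": "apply_moves", "data": {
  "increments": [
    {"grip":0.39,"linear":[0,0,10],"turn":[0,0,0]},
    {"grip":0.39,"linear":[0,0,40],"turn":[0,0,0]},
    {"grip":0.39,"linear":[0,0,80],"turn":[0,0,0]},
    {"grip":0.39,"linear":[0,-20,110],"turn":[0,0,0]},
    {"grip":0.39,"linear":[-30,-60,130],"turn":[0,0,0]},
    {"grip":0.39,"linear":[-60,-100,150],"turn":[0,0,0]},
    {"grip":0.39,"linear":[-90,-140,150],"turn":[0,0,0]},
    {"grip":0.39,"linear":[-120,-180,150],"turn":[0,0,0]},
    {"grip":0.39,"linear":[-150,-220,150],"turn":[0,0,0]},
    {"grip":0.39,"linear":[-150,-240,150],"turn":[0,0,0]}
  ]
}}

```text
time: 23.15
tool_pos: [0.3818, -0.3051, 0.1583]
tool_rot: [3.141, -0.001, -1.321]
contact_force: [0.5, -0.2, -0.8]
opening: 0.0358
```

```bash
python3 - <<'E'
from h import *
snap("s22","scene",(190,100,430,280),3.3)
snap("t22","top",(220,135,490,295),2.96)
a=cv2.imread("pics/s22_full.png")[145:205,290:360];cv2.imwrite("pics/s22z.png",cv2.resize(a,None,fx=9,fy=9,interpolation=cv2.INTER_CUBIC))
a=cv2.imread("pics/t22_full.png")[205:260,320:385];cv2.imwrite("pics/t22z.png",cv2.resize(a,None,fx=9,fy=9,interpolation=cv2.INTER_CUBIC))
o=observe();print(o["tool_pos"],o["contact_force"],o["time"])
E
```

```text
[ 0.38361672 -0.30619244  0.1581268 ] [0.65888766 1.16458487 0.87121266] 23.25
```

View pics/s22.png

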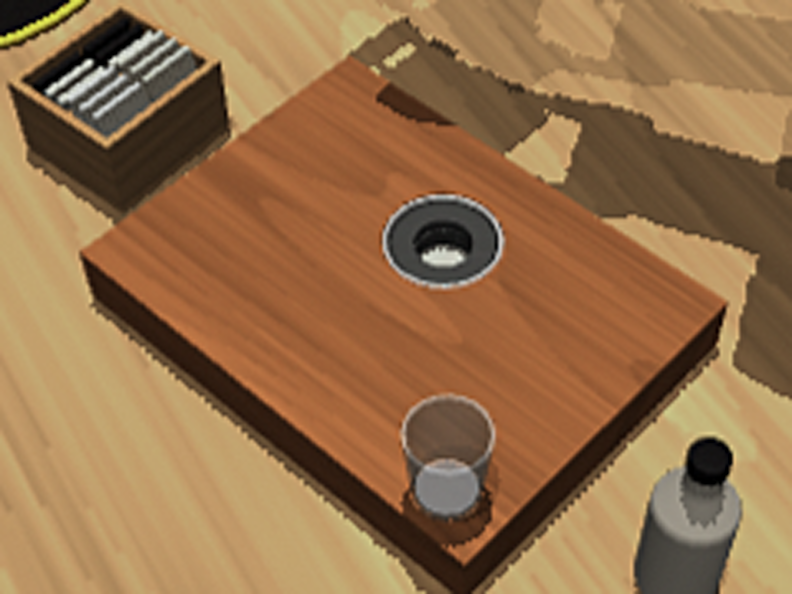

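View pics/s22z.png

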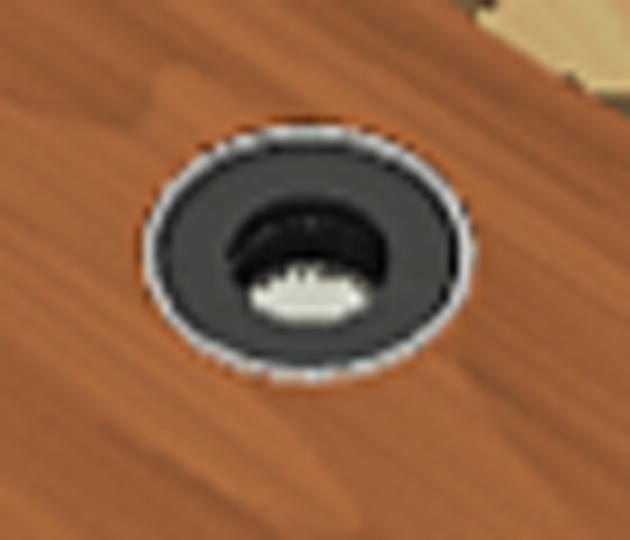

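View pics/t22z.png

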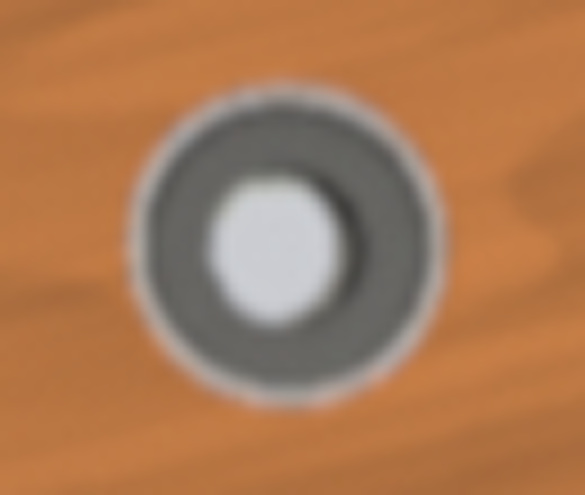

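```bash
python3 - <<'E'
from h import *
W=np.array([.5347,-.0627,0])
t=np.arange(0,6.28,.01)
for r,z in((.0435,.055),(.023,.055),(.023,.051),(.023,.047),(.023,.021)):
    q=(proj("scene",[W+[r*np.cos(a),r*np.sin(a),z] for a in t])-[290,145]+.5)*9-.5
    k=(proj("top",[W+[r*np.cos(a),r*np.sin(a),z] for a in t])-[320,205]+.5)*9-.5
    print(r,z,q.min(0).round(),q.max(0).round(),k.min(0).round(),k.max(0).round())
E
```

```text
0.0435 0.055 [158. 139.] [463. 372.] [141. 102.] [431. 393.]
0.023 0.055 [230. 192.] [391. 315.] [209. 170.] [363. 324.]
0.023 0.051 [230. 201.] [390. 324.] [208. 171.] [361. 324.]
0.023 0.047 [230. 210.] [390. 333.] [207. 172.] [359. 325.]
0.023 0.021 [230. 267.] [388. 390.] [201. 181.] [350. 330.]
```

The hole's front edge (row 325 in the crop) matches a top 4 mm below the mouth. The lift plate's far edge (row 265) matches a plate 34 mm down. The glass, box and bottle haven't moved, so I'm handing in.

```bash
python3 - <<'E'
from cell import *
print(hand_in())
E
```

```text
the job is handed in; nothing more can be done
None
```

All three rings are in the tube as one flat column, pressed fully home, and I handed the job in at about 23 s. I slid each ring over the board in a light side grip and released it over the mouth. I pressed after every ring, and the last two presses reached the firm stop at about 18 N and 22 N.

- **Final column:** the last pictures show the top ring about 4 mm below the mouth and the lift plate about 34 mm down, both matching full travel. The column lies flat.
- **Left in place:** the glass, sachet box and sauce bottle appear unmoved.
- **Reported height disagreed:** the arm's reported height was about 41 mm lower than the fingertips really were, judged by the pictures and the contact heights. I worked from the pictures and contact instead.
- **Second ring tilt:** its leading edge seemed to dip a little in the grip over the mouth. It still dropped in flat.
- **Final press height:** the last press read 0.4 mm higher than one ring thickness above the press before it, which is within the noise of the readings.

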